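# Lock the chisels away in the bench rack

### The arm

A 6-joint arm with a two-finger parallel gripper is mounted at the origin on the work surface. World frame = base frame: x ahead of the robot, y to its left, z up, the work surface at z = 0. Lengths are in m, angles in rad, forces in N, time in s.
With the tool pointing down it reaches from about 0.35 to 0.975 m from the base axis. Payload 7.1 kg.
Tool frame: the origin (TCP) lies on the centre line of the jaws, within the pads' length; the fingertips stand 14 mm ahead of it and the grasp point (between the pads) lies 5 mm behind it; z points along the fingers, y is the direction in which the jaws open and shut (so a half turn about z gives the same grasp; the last joint's range is limited). The gripper opens to 88 mm and grips with 3 to 60 N. Pads are 20 mm wide; open, the fingers measure 115 mm over their backs; the gripper's body (75 mm by 178 mm) begins 61 mm behind the grasp point.
Start: joints at [1.225, 0.423, 1.63, -0, 1.089, -0.019], TCP at [0.201, 0.592, 0.237] pointing down, gripper open.
Joint ranges: [-3, 3], [-0.9, 2.11], [0.09, 2.58], [-1.31, 4.45], [0.11, 2.69], [-2.54, 2.54]. Speed limits (rad/s): [2.39, 2.39, 3.01, 3.14, 3.14, 3.14].

### API

Orientations are given as a rotation vector (axis times angle).
In Python, from cell import r, capture gives the robot as it stands.
- The arm moves only by the tool step_arm, never from a script. Its argument "commands" is a list that holds one entry, the list of rows, each a list of 4 numbers: the shift along the world's x, y, z in cm, then the turn about the world's z in degrees. A call has exactly 10 rows; each row shifts and turns the pose as measured when the row begins; what a row does not reach is not made up. A row lasts 1/8 s, in which the tool goes at most 62.5 mm and 10.7 degrees, less where a joint would pass 70% of its speed; a pose out of reach is approached as far as the arm can. A call is refused whole if a number of a shift passes 6.25 or a number of a turn 10.7, either way. A call with a gripper value outside its range is refused whole. "hand" is the finger opening in cm, from 0 to 8.78, set as the call begins (left out, the last holds). The fingers move at their own pace and stop on an object; "newtons" is the grip in N (left out, the last holds). Time passes only in rows, so rows that do not move let the fingers close, or fill a call up. It gives the time, the measured TCP pose, the force and the opening at its end, in the units of the state.
- r.get_obs(): the state, without advancing time (a new reading comes with each control period).
- capture(name): name is "side" or "top" or "wrist"; returns a dict with "pixels" (400x640x3 uint8, red, green, blue), "camera_matrix" (3x3 intrinsics, pixels), "R" (3x3) and "t" (3): a world point X has camera coordinates R X + t. Camera axes: x right, y down, z forward; pixel columns grow to the right and rows downward; lengths in m; the calibration is good to about 2 mm. The wrist camera is an equidistant fisheye: a pixel r from the principal point sees the ray r / f radians off the axis. A picture is of the moment at which its call begins. There is no depth.
- r.sign_off(): hands the job in, once; it reports no verdict.
The state is a dict: "clock": time; "joint_positions": joint angles; "qvel": joint speeds; "effort": joint torques, N m; "position": TCP position; "orientation": TCP orientation; "ft_force": force on the tool from outside, world axes, zero at the start; "torque": the same for the moment, N m; "opening": finger opening in m.
Only numpy, scipy, OpenCV 4.12 (cv2) and the standard library are available. Lean on these libraries where they do the work, as an engineer would, in place of code of your own. Each camera call takes 0.05 s, during which the arm holds its last target. There are 200 camera calls.

### The job

End of the session: put every chisel lying on the bench mat away in the free places of the bench rack, one to a place, flat in the notches with the handle to the hinge side, leaving any chisel already stored in its rack place. The rack may be found bolted: draw the bolt and swing its flap open first, and when all are in, shut the flap down over the handles and slide the bolt fully home through its keeper. Leave the other tools on the bench where they are.

Things in the scene. Friction and masses are not known exactly. Their poses are not given: they have to be found in the camera images.
- rack: Wooden chisel rack fixed to the bench; origin on the bench under its middle place; x from the hinge rail (robot side) to the rear guard, y to the left along it, z up. Base board 290 x 350 mm, top z = 18 mm. Hinge rail's inner face x = -127 mm (top z = 66), rear guard's inner face x = 132 mm (top z = 52): a 240 mm chisel has 19 mm of play between them.
- place1 (a point): Where the grip point of a chisel lying in the rack's rightmost place is (rack x = -26, y = -124, z = 47 mm). The five places are 62 mm apart, at rack y = -124, -62, 0, 62, 124. Chisels lie flat along rack x, handle to the hinge rail, in two open notches 36 mm wide: for the handle 59 mm nearer the rail (floor z = 34, teeth to z = 56 mm) and for the blade 86 mm beyond (floor z = 44.5, teeth to z = 60 mm).
- flap (a joint): Angle of the hinged wooden flap over the chisel handles, rad: 0 shut, 1.95 fully open. It swings up and back towards the robot; past about 1.4 rad it falls open by its own weight and leans on its stop, short of that it falls shut. Board 84 mm deep from the hinge pin, 342 mm long along rack y, 12 mm thick, 0.3 kg; shut, its underside is at z = 67 mm, its top at 79 mm.
- hinge (a point): Middle of the flap's hinge pin (rack x = -136, y = 0, z = 67 mm), which runs along rack y on the rail nearest the robot.
- flap_knob (a point): Point in the brass knob on top of the flap, 20 mm above the flap's face; knob 16 mm across, 33 mm tall, at the middle of the flap's length, 62 mm from the hinge pin. It moves with the flap.
- flap_keeper (a point): Middle of the steel keeper, a staple on top of the flap at its right-hand end, 12 mm long and 20 mm wide overall; its top is 20 mm above the flap's face. The bolt's rod passes through it. Moves with the flap.
- bolt (a joint): How far the barrel bolt's rod is pushed out, m: 0 fully drawn, 0.038 fully home through the keeper. The rod slides along rack +y at rack x = -94 mm; from about 0.009 on it lies over the flap and locks it shut (or stops it from shutting if the flap is open). It stays where it is left and needs about 3 N.
- bolt_knob (a point): Point on the bolt's upright steel knob (13 mm across, its top 11 mm above this point); moves with the bolt. The barrel brackets beside it on the rod are 20 mm below this point, their tops, and the keeper's top is 17 mm below it when the flap is shut.
- chisel1_grip (a point): Loose bench chisel lying on the dark bench mat (mat 3 mm thick), or absent. 240 mm long, 0.18 kg. This is its grip point and balance point, on the axis of the wooden handle half-way up, 92 mm from the butt; handle 120 mm long and 26 mm thick, blade 12 mm wide and 5 mm thick. x points from the butt to the blade's edge, z up.
- chisel2_grip (a point): Loose bench chisel lying on the dark bench mat (mat 3 mm thick), or absent. 240 mm long, 0.18 kg. This is its grip point and balance point, on the axis of the wooden handle half-way up, 92 mm from the butt; handle 120 mm long and 26 mm thick, blade 18 mm wide and 5 mm thick. x points from the butt to the blade's edge, z up.
- chisel3_grip (a point): Loose bench chisel lying on the dark bench mat (mat 3 mm thick), or absent. 240 mm long, 0.18 kg. This is its grip point and balance point, on the axis of the wooden handle half-way up, 92 mm from the butt; handle 120 mm long and 26 mm thick, blade 24 mm wide and 5 mm thick. x points from the butt to the blade's edge, z up.
- chisel4_grip (a point): Loose bench chisel lying on the dark bench mat (mat 3 mm thick), or absent. 240 mm long, 0.18 kg. This is its grip point and balance point, on the axis of the wooden handle half-way up, 92 mm from the butt; handle 120 mm long and 26 mm thick, blade 10 mm wide and 5 mm thick. x points from the butt to the blade's edge, z up.
- stored1_grip (a point): A chisel that may already lie in the rack's place at y = -124 mm, or absent; same shape and grip point as the loose ones.
- stored2_grip (a point): A chisel that may already lie in the rack's place at y = -62 mm, or absent; same shape and grip point as the loose ones.
- stored3_grip (a point): A chisel that may already lie in the rack's place at y = 0 mm, or absent; same shape and grip point as the loose ones.
- stored4_grip (a point): A chisel that may already lie in the rack's place at y = 62 mm, or absent; same shape and grip point as the loose ones.
- stored5_grip (a point): A chisel that may already lie in the rack's place at y = 124 mm, or absent; same shape and grip point as the loose ones.
- marking_gauge: Dark wooden marking gauge to the right of the rack; a bystander. Origin under its middle.
- screwdriver: Black-handled screwdriver behind the mat, 200 mm; not a chisel, a bystander. Origin under its middle.
- pencil: Yellow pencil at the left of the mat; a bystander. Origin under its middle.

How it is judged:
On the way, in this order (a step that is already met when the one before it is completed fails the run):
1. the flap is swung open (value of joint flap above 1.2 rad), for 0.2 s.
2. every loose chisel lies in a place of the rack, let go (z of chisel1_grip in the frame of rack between 0.039 and 0.055 m and x of chisel1_grip in the frame of rack between -0.045 and -0.005 m and y of chisel1_grip in the frame of rack between -0.142 and 0.142 m and angle between the x axis of each of chisel1_grip, chisel2_grip, chisel3_grip, chisel4_grip and the x axis of rack, either way round below 0.15 rad and contact force between each of chisel1, chisel2, chisel3, chisel4 and the fingers below 0.3 N and z of chisel2_grip in the frame of rack between 0.039 and 0.055 m and x of chisel2_grip in the frame of rack between -0.045 and -0.005 m and y of chisel2_grip in the frame of rack between -0.142 and 0.142 m and z of chisel3_grip in the frame of rack between 0.039 and 0.055 m and x of chisel3_grip in the frame of rack between -0.045 and -0.005 m and y of chisel3_grip in the frame of rack between -0.142 and 0.142 m and z of chisel4_grip in the frame of rack between 0.039 and 0.055 m and x of chisel4_grip in the frame of rack between -0.045 and -0.005 m and y of chisel4_grip in the frame of rack between -0.142 and 0.142 m), for 0.2 s.
3. the flap is shut (value of joint flap below 0.06 rad), for 0.2 s.
4. the bolt is slid home (value of joint flap below 0.1 rad and value of joint bolt above 0.034 m), for 0.2 s.
At the end, for the whole second after the job is handed in: every chisel is in a rack place, the stored one in its own (y within 15 mm): grip point within 20 mm of x = -25 mm and 8 mm of z = 47 mm in the rack frame, |y| under 142 mm, in line with the rack within 0.15 rad; flap shut within 0.06 rad, bolt within 4 mm of fully home (z of chisel1_grip in the frame of rack between 0.039 and 0.055 m and x of chisel1_grip in the frame of rack between -0.045 and -0.005 m and y of chisel1_grip in the frame of rack between -0.142 and 0.142 m and angle between the x axis of each of chisel1_grip, chisel2_grip, chisel3_grip, chisel4_grip, stored1_grip, stored2_grip, stored3_grip, stored4_grip, stored5_grip and the x axis of rack, either way round below 0.15 rad and z of chisel2_grip in the frame of rack between 0.039 and 0.055 m and x of chisel2_grip in the frame of rack between -0.045 and -0.005 m and y of chisel2_grip in the frame of rack between -0.142 and 0.142 m and z of chisel3_grip in the frame of rack between 0.039 and 0.055 m and x of chisel3_grip in the frame of rack between -0.045 and -0.005 m and y of chisel3_grip in the frame of rack between -0.142 and 0.142 m and z of chisel4_grip in the frame of rack between 0.039 and 0.055 m and x of chisel4_grip in the frame of rack between -0.045 and -0.005 m and y of chisel4_grip in the frame of rack between -0.142 and 0.142 m and z of stored1_grip in the frame of rack between 0.039 and 0.055 m and x of stored1_grip in the frame of rack between -0.045 and -0.005 m and y of stored1_grip in the frame of rack between -0.142 and 0.142 m and y of stored1_grip in the frame of rack between -0.139 and -0.109 m and z of stored2_grip in the frame of rack between 0.039 and 0.055 m and x of stored2_grip in the frame of rack between -0.045 and -0.005 m and y of stored2_grip in the frame of rack between -0.142 and 0.142 m and y of stored2_grip in the frame of rack between -0.077 and -0.047 m and z of stored3_grip in the frame of rack between 0.039 and 0.055 m and x of stored3_grip in the frame of rack between -0.045 and -0.005 m and y of stored3_grip in the frame of rack between -0.142 and 0.142 m and y of stored3_grip in the frame of rack between -0.015 and 0.015 m and z of stored4_grip in the frame of rack between 0.039 and 0.055 m and x of stored4_grip in the frame of rack between -0.045 and -0.005 m and y of stored4_grip in the frame of rack between -0.142 and 0.142 m and y of stored4_grip in the frame of rack between 0.047 and 0.077 m and z of stored5_grip in the frame of rack between 0.039 and 0.055 m and x of stored5_grip in the frame of rack between -0.045 and -0.005 m and y of stored5_grip in the frame of rack between -0.142 and 0.142 m and y of stored5_grip in the frame of rack between 0.109 and 0.139 m and value of joint flap below 0.06 rad and value of joint bolt above 0.034 m); the robot touches nothing.
It fails at once if another tool on the bench is moved more than 30 mm (distance of any of marking_gauge, screwdriver, pencil from where it was at the start of the episode above 0.03 m).
Of chisel1, chisel2, chisel3, chisel4 only 3 to 4 are there at a start; the rules pass over those that are not, and their reading is None.
Of stored1, stored2, stored3, stored4, stored5 only 1 to 1 are there at a start; the rules pass over those that are not, and their reading is None.
At some moment in a run one of chisel1, chisel2, chisel3, chisel4 may be knocked a few centimetres aside while the robot is not near it.
Once in a run the grip may slacken for a moment while it holds something.
It also fails if it takes over 210 s, if anything falls off the work surface, if the arm or the gripper's body presses on something with over 40 N, if the wrist force passes 120 N, or if a joint passes its speed limit or range.

## Working session

There is one attempt and no reset: what is moved stays moved. The work goes in short steps, Python scripts to look and compute and a tool call to move; the robot and the scene stay as the last step left them, time stands still between calls to the robot, and variables do not carry over. Pictures are saved under pics/ and viewed, about 12 in all and at most 16, crops included, and the job is handed in when it is done.

Besides the shell and the picture viewer there is one more tool, called after "Request:" as name(argument=value, ...) on one line, values as JSON. step_arm: Moves the arm, as the interface text tells. Its arguments: {"type":"object","properties":{"commands":{"type":"array"},"hand":{"type":"number"},"newtons":{"type":"number"}},"required":["commands"]}

```bash
mkdir -p pics; ls
python3 - <<'E'
from cell import r,capture
import cv2,numpy as np,pickle
for n in("top","side"):
    c=capture(n); pickle.dump(c,open(f"pics/{n}0.pkl","wb"))
    cv2.imwrite(f"pics/{n}0.png",c["pixels"][:,:,::-1]); print(n,c["camera_matrix"].tolist(),c["R"].round(3).tolist(),c["t"])
print(r.get_obs())
E
```

```text
pics
top [[408.83894745189536, 0.0, 325.74722577385415], [0.0, 408.83894745189536, 198.94985353925065], [0.0, 0.0, 1.0]] [[0.018, -1.0, -0.001], [-0.991, -0.017, -0.129], [0.129, 0.003, -0.992]] [-0.00323283  0.62899464  1.41194665]
side [[396.4443121988214, 0.0, 321.8835580900143], [0.0, 396.4443121988214, 199.49209500490966], [0.0, 0.0, 1.0]] [[-0.996, -0.09, -0.017], [-0.032, 0.517, -0.855], [0.086, -0.851, -0.518]] [0.5932388  0.08045535 1.60214468]
{'clock': 0.1, 'joint_positions': array([ 1.22501923e+00,  4.23780629e-01,  1.63055787e+00,  1.63777344e-05,
        1.08863008e+00, -1.90103195e-02]), 'qvel': array([-0.00077922, -0.00286107, -0.00109861, -0.00211838, -0.00023182,
        0.00023581]), 'effort': array([ 3.79467883e-04, -5.45613635e+01, -2.74324214e+01,  6.44343859e-02,
        1.88597903e-02,  1.05040695e-05]), 'position': array([0.20043438, 0.59149878, 0.23599119]), 'orientation': array([-5.10972243e-01, -3.09949183e+00,  2.12114083e-03]), 'ft_force': array([-0.40780379,  0.54957881, -0.00181482]), 'torque': array([0.0296054 , 0.03148622, 0.06791961]), 'opening': 0.08781220700893932}
```

View pics/top0.png

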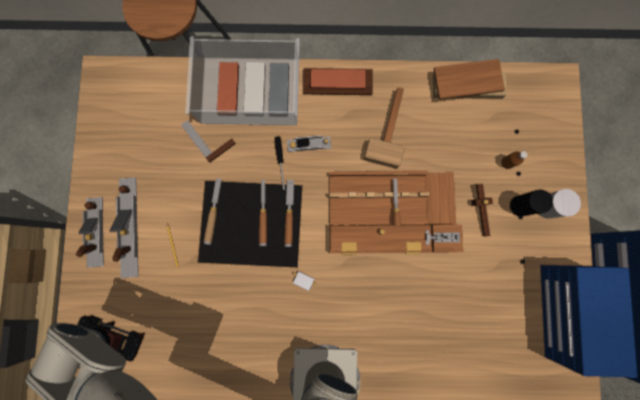

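View pics/side0.png

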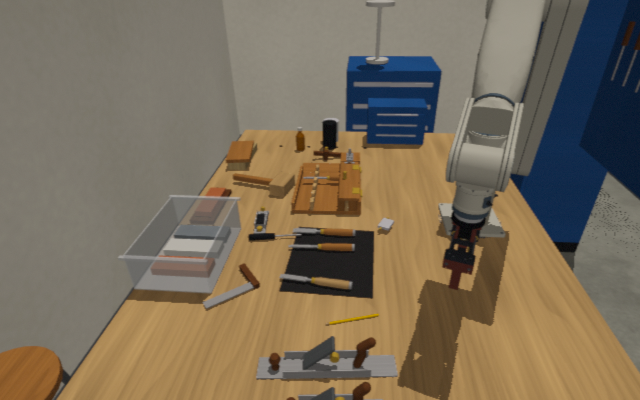

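Top view: three chisels on the mat (u≈213, 263, 289, v≈180–245), with their handles towards the robot. One chisel is stored in the rack at u≈396. The flap is shut, its knob is at (381,231) and the bolt is at (443,238). Next I'll enlarge the views and set up a ray helper.

```bash
cat > h.py <<'E'
from cell import r,capture
import cv2,numpy as np,pickle
def ray(c,uv,fish=False):
    K=c["camera_matrix"];R=np.array(c["R"]);t=np.array(c["t"])
    x=(uv[0]-K[0,2])/K[0,0];y=(uv[1]-K[1,2])/K[1,1]
    if fish:
        th=np.hypot(x,y); s=np.sin(th)/max(th,1e-9); d=np.array([x*s,y*s,np.cos(th)])
    else: d=np.array([x,y,1.])
    return -R.T@t, R.T@d
def onz(c,uv,z,fish=False):
    o,d=ray(c,uv,fish); return (o+d*(z-o[2])/d[2])
def proj(c,X,fish=False):
    K=c["camera_matrix"];p=np.array(c["R"])@X+c["t"]
    if fish:
        q=np.hypot(p[0],p[1]);th=np.arctan2(q,p[2]);p=np.array([p[0]/q*th,p[1]/q*th,1])
    p=p/p[2];return K[0,0]*p[0]+K[0,2],K[1,1]*p[1]+K[1,2]
def crop(c,x0,y0,x1,y1,k,name):
    im=cv2.resize(c["pixels"][y0:y1,x0:x1,::-1],None,fx=k,fy=k,interpolation=cv2.INTER_CUBIC);cv2.imwrite(f"pics/{name}.png",im)
E
python3 - <<'E'
from h import *
c=pickle.load(open("pics/top0.pkl","rb"))
crop(c,320,160,480,260,5,"rack0")
im=c["pixels"].astype(int);hsv=cv2.cvtColor(c["pixels"],cv2.COLOR_RGB2HSV)
# handles: orange within mat area
m=np.zeros(im.shape[:2],np.uint8); m[175:270,200:302]=((im[...,0]>90)&(im[...,0]-im[...,2]>40))[175:270,200:302]
b=np.zeros_like(m); b[175:270,200:302]=(im.min(-1)>75)[175:270,200:302]
for nm,mm in(("handle",m),):
    n,l,s,ce=cv2.connectedComponentsWithStats(mm)
    for i in range(1,n):
        if s[i,4]<60: continue
        ys,xs=np.where(l==i);P=np.array([onz(c,(x,y),0.016)[:2] for x,y in zip(xs,ys)])
        mu=P.mean(0);w,v=np.linalg.eigh(np.cov(P.T));a=v[:,1]*np.sign(v[0,1]);q=(P-mu)@a
        print(s[i].tolist(),mu.round(4),"yaw",np.degrees(np.arctan2(a[1],a[0])).round(1),"butt",(mu+a*q.min()).round(4),"len",np.ptp(q).round(3))
E
```

```text
[200, 175, 82, 60, 740] [0.6859 0.3382] yaw -76.4 butt [0.6487 0.4918] len 0.326
[283, 175, 19, 11, 150] [0.7038 0.1283] yaw 82.3 butt [0.6996 0.0963] len 0.071
[200, 200, 102, 70, 660] [0.4086 0.2485] yaw -75.2 butt [0.3572 0.4436] len 0.404
[204, 207, 12, 35, 241] [0.5317 0.4213] yaw -7.3 butt [0.4729 0.4289] len 0.124
[260, 209, 6, 34, 199] [0.531  0.2328] yaw 1.8 butt [0.4733 0.2309] len 0.119
[285, 209, 7, 35, 211] [0.5283 0.1399] yaw 0.0 butt [0.4713 0.1398] len 0.122
```

View pics/rack0.png

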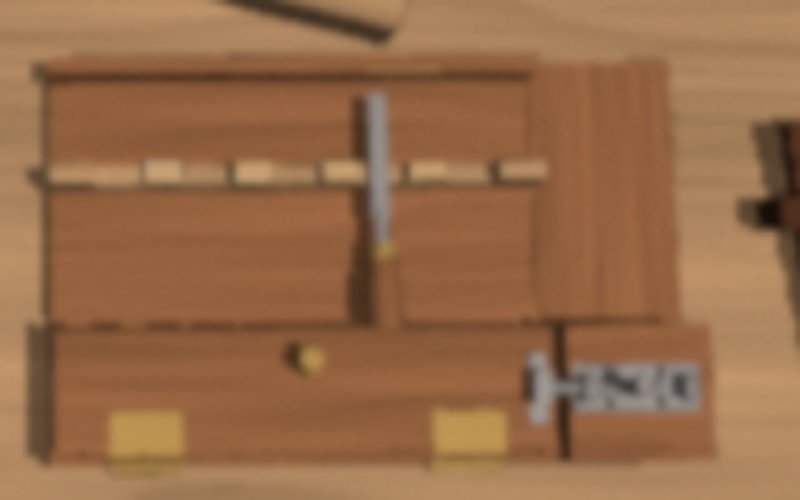

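The stored chisel is in place 2 (crop x≈380), so places 1, 3, 4 and 5 are free. The bolt rod passes through the keeper at crop (538,388). The flap edge runs from (52,325) to (555,325) and the knob is at (308,358).

Run:
```python
from h import *
c=pickle.load(open("pics/top0.pkl","rb"))
f=lambda x,y,z:onz(c,(320+x/5,160+y/5),z).round(4)
for n,a in dict(fl=(52,325,.079),fr=(558,323,.079),bl=(50,462,.079),knob=(308,358,.1),guardL=(48,76,.052),guardR=(530,74,.052),keeper=(538,388,.095),platebr=(700,388,.08),stHandleneck=(384,250,.05),tooth12=(427,170,.06),tooth34=(252,171,.06)).items(): print(n,f(*a))
```

```text
fl [ 0.5341 -0.0098  0.079 ]
fr [ 0.5417 -0.3569  0.079 ]
bl [ 0.4409 -0.0099  0.079 ]
knob [ 0.5135 -0.1826  0.1   ]
guardL [ 0.7128 -0.0043  0.052 ]
guardR [ 0.7203 -0.3467  0.052 ]
keeper [ 0.4963 -0.3386  0.095 ]
platebr [ 0.4989 -0.4529  0.08  ]
stHandleneck [ 0.593  -0.2428  0.05  ]
tooth12 [ 0.6489 -0.2715  0.06  ]
tooth34 [ 0.646  -0.1486  0.06  ]
```

Request:
step_arm(commands=[[[4,-6,2,0],[4,-6,2,0],[4,-6,2,0],[3,-6,2,0],[3,-6,2,0],[3,-6,2,0],[2,-6,0,0],[2,-6,0,0],[2,-6,0,0],[0,-6,0,0]]])

```text
clock: 1.35
position: [0.4402, 0.0373, 0.3392]
orientation: [0.498, 3.1, -0.007]
ft_force: [-0.4, -0.6, 0.2]
opening: 0.088
```

Request:
step_arm(commands=[[[1,-5,0,5],[1,-5,0,5],[1,-5,0,5],[0,-5,0,4.6],[0,-5,0,0],[0,-3,0,0],[0,0,0,0],[0,0,0,0],[0,0,0,0],[0,0,0,0]]])

```text
clock: 2.6
position: [0.4678, -0.2529, 0.337]
orientation: [0.048, -3.141, 0.002]
ft_force: [-0.2, 0.8, 0.1]
opening: 0.0878
```

Run:
```python
from h import *
c=capture("wrist");pickle.dump(c,open("pics/w1.pkl","wb"));cv2.imwrite("pics/w1.png",c["pixels"][:,:,::-1])
print(c["camera_matrix"].tolist(),-np.array(c["R"]).T@c["t"]); o=r.get_obs();print(o["position"],o["orientation"],o["joint_positions"])
```

```text
[[309.70691628693146, 0.0, 321.9540233797748], [0.0, 309.70691628693146, 200.35833695294554], [0.0, 0.0, 1.0]] [ 0.39418102 -0.25415233  0.48480121]
[ 0.46782666 -0.25293573  0.33705045] [ 4.80318187e-02 -3.14081847e+00  1.84564140e-03] [-5.17345039e-01  1.78261359e-01  1.73047541e+00 -1.29188063e-03
  1.23260951e+00 -2.11829606e+00]
```

View pics/w1.png

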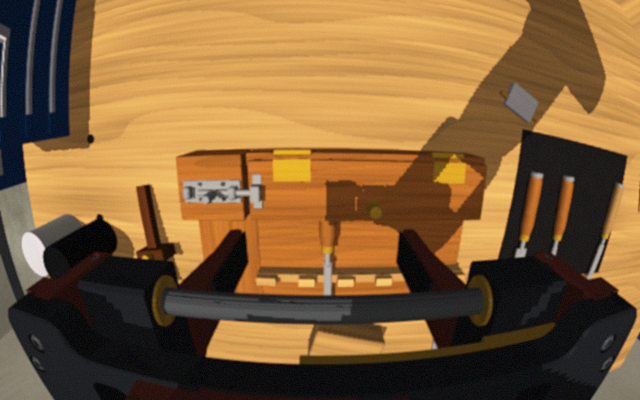

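Wrist view: bolt at (185–262, 180–207), flap knob at (375,212), stored chisel at u≈328. Enlarging the bolt.

Run:
```python
from h import *
c=pickle.load(open("pics/w1.pkl","rb"))
crop(c,170,145,300,225,6,"w1b")
O=np.array([.5875,-.180]);a=np.radians(1.25);Rz=np.array([[np.cos(a),-np.sin(a)],[np.sin(a),np.cos(a)]])
for n,p in dict(knobtop=(-74,0,112),knob=(-74,0,99),place2=(-26,-62,60),hl=(-136,171,79),hr=(-136,-171,79),rodx=(-94,-171,95),fr=(-52,-171,79),bb=(-94,-220,95)).items():
    X=np.r_[O+Rz@np.array(p[:2])/1e3,p[2]/1e3];print(n,X.round(4),np.round(proj(c,X,True),1))
```

```text
knobtop [ 0.5135 -0.1816  0.112 ] [376.2 213.6]
knob [ 0.5135 -0.1816  0.099 ] [374.6 210.6]
place2 [ 0.5629 -0.2426  0.06  ] [326.7 233.4]
hl [ 0.4478 -0.012   0.079 ] [486.9 166.1]
hr [ 0.4553 -0.3539  0.079 ] [246.9 160.9]
rodx [ 0.4973 -0.353   0.095 ] [245.5 194. ]
fr [ 0.5392 -0.3521  0.079 ] [249.9 220. ]
bb [ 0.4983 -0.402   0.095 ] [211.2 193.8]
```

View pics/w1b.png

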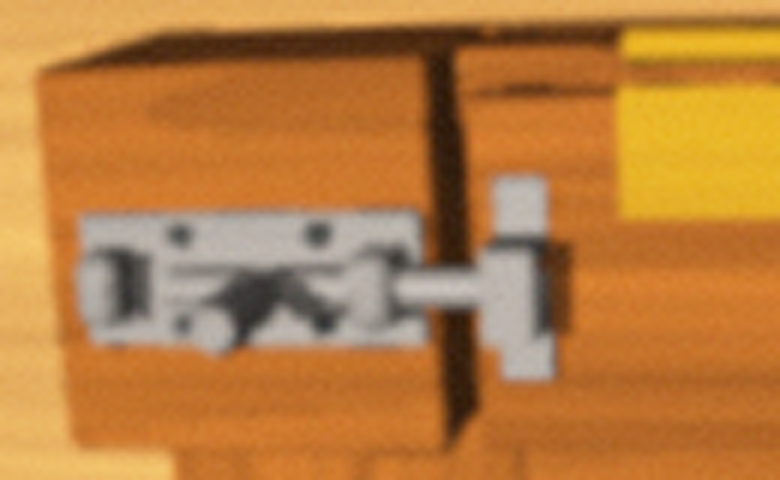

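Run:
```python
from h import *
c=pickle.load(open("pics/w1.pkl","rb"))
f=lambda x,y,z:onz(c,(170+x/6,145+y/6),z,True).round(4)
for n,a in dict(top=(218,328,.127),brR=(95,285,.096),brL=(372,285,.096),keepL=(540,290,.099),keepR=(485,290,.099)).items(): print(n,f(*a))
```

```text
top [ 0.4976 -0.397   0.127 ]
brR [ 0.4971 -0.4401  0.096 ]
brL [ 0.4954 -0.3715  0.096 ]
keepL [ 0.4947 -0.3324  0.099 ]
keepR [ 0.4951 -0.3447  0.099 ]
```

Request:
step_arm(commands=[[[1,-4,-3,0],[1,-4,-3,0],[1,-4,-3,0],[0,-2.6,-3,0],[0,0,-2,0],[0,0,-2,0],[0,0,-1,0],[0,0,0,0],[0,0,0,0],[0,0,0,0]]], hand=4.5)

```text
clock: 3.9
position: [0.5026, -0.4001, 0.1656]
orientation: [-0.06, 3.135, -0.008]
ft_force: [0.3, 0.0, 0.0]
opening: 0.0449
```

Run:
```python
from h import *
c=capture("wrist");pickle.dump(c,open("pics/w2.pkl","wb"));crop(c,180,60,500,320,2.5,"w2")
print(r.get_obs()["position"])
for X in ((.4976,-.397,.127),(.4976,-.397,.09)): print(proj(c,np.array(X),True))
```

```text
[ 0.50267622 -0.40018687  0.16576914]
(np.float64(326.112078046043), np.float64(225.16592710983008))
(np.float64(325.75382640607313), np.float64(207.92053522770533))
```

View pics/w2.png

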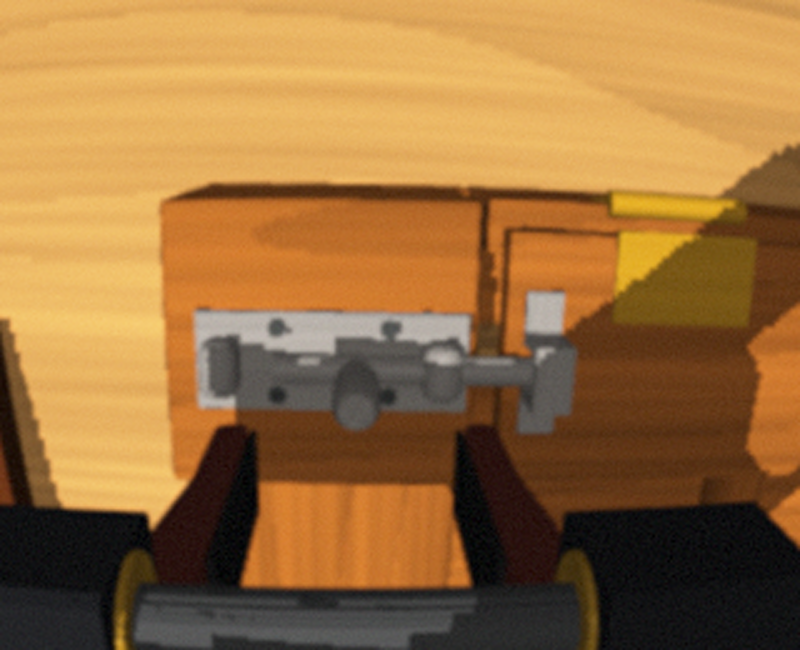

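Close view: the knob top at crop (356,412) is centred between the fingers.

Request:
step_arm(commands=[[[-0.5,0,-1.5,0],[0,0,-1.5,0],[0,0,-1.5,0],[0,0,-0.3,0],[0,0,0,0],[0,0,0,0],[0,0,0,0],[0,0,0,0],[0,0,0,0],[0,0,0,0]]])

```text
clock: 5.2
position: [0.4976, -0.4005, 0.1153]
orientation: [-0.06, 3.133, -0.01]
ft_force: [0.6, 0.3, 0.1]
opening: 0.0451
```

Request:
step_arm(commands=[[[0,0,0,0],[0,0,0,0],[0,0,0,0],[0,0,0,0],[0,0,0,0],[0,0,0,0],[0,0,0,0],[0,0,0,0],[0,-0.5,0,0],[0,-0.5,0,0]]], hand=0, newtons=10)

```text
clock: 6.45
position: [0.4978, -0.4099, 0.1153]
orientation: [-0.06, 3.133, -0.007]
ft_force: [1.2, 2.8, 2.1]
opening: 0.0128
```

Request:
step_arm(commands=[[[0,-0.6,0,0],[0,-0.6,0,0],[0,-0.6,0,0],[0,-0.6,0,0],[0,-0.6,0,0],[0,-0.5,0,0],[0,-0.4,0,0],[0,-0.3,0,0],[0,-0.3,0,0],[0,-0.3,0,0]]])

```text
clock: 7.7
position: [0.4981, -0.4316, 0.1147]
orientation: [0.052, -3.137, -0.079]
ft_force: [3.4, 19.2, 9.3]
opening: 0.0177
```

Request:
step_arm(commands=[[[0,0,0,0],[0,0.2,0,0],[0,0,0,0],[0,0,0,0],[0,0,3,0],[0,0,3,0],[0,0,0,0],[0,0,0,0],[0,0,0,0],[0,0,0,0]]], hand=4.5)

```text
clock: 8.95
position: [0.4955, -0.4314, 0.1721]
orientation: [0.05, -3.133, -0.08]
ft_force: [0.8, 0.2, 0.6]
opening: 0.0452
```

Run:
```python
from h import *
c=capture("wrist");pickle.dump(c,open("pics/w3.pkl","wb"));crop(c,180,60,500,320,2.5,"w3")
o=r.get_obs();print(o["position"],o["orientation"])
for y in (-.431,-.435): print(proj(c,np.array((.4976,y,.127)),True))
```

```text
[ 0.49542113 -0.43133915  0.17204232] [ 0.04973828 -3.13266971 -0.08026635]
(np.float64(317.7605330962676), np.float64(232.49913890284037))
(np.float64(311.77359084639625), np.float64(232.4223026171701))
```

View pics/w3.png

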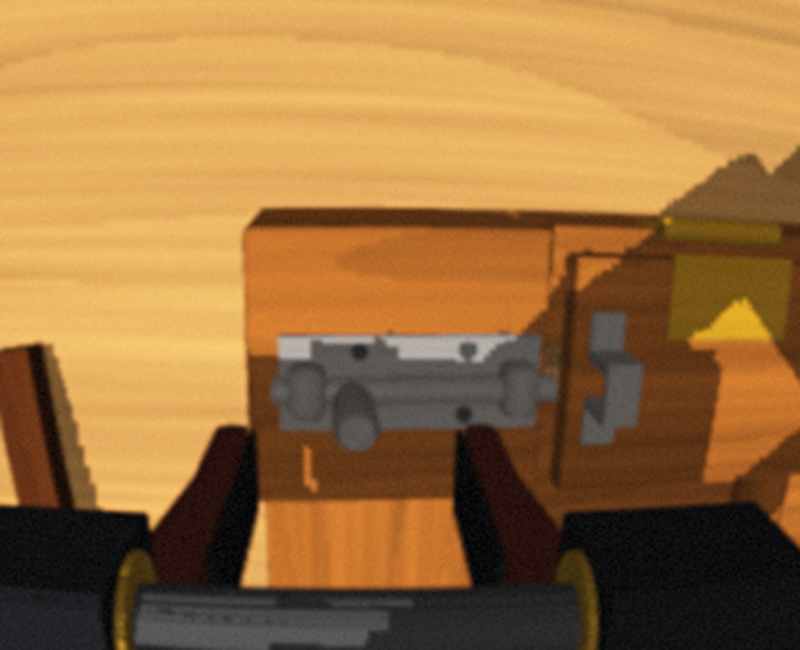

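The bolt is drawn: the rod end at crop (556,388) is clear of the flap edge at 565. Next is the flap knob.

Request:
step_arm(commands=[[[0.6,5,0,0],[0.6,5,0,0],[0.6,5,0,0],[0,5,0,0],[0,5,0,0],[0,0,0,0],[0,0,0,0],[0,0,0,0],[0,0,0,0],[0,0,0,0]]], hand=5)

```text
clock: 10.25
position: [0.5127, -0.1778, 0.1691]
orientation: [0.043, -3.131, -0.08]
ft_force: [-0.3, 0.2, -0.1]
opening: 0.0501
```

Run:
```python
from h import *
c=capture("wrist");pickle.dump(c,open("pics/w4.pkl","wb"));crop(c,180,60,500,320,2.5,"w4")
o=r.get_obs();print(o["position"],o["orientation"])
im=cv2.cvtColor(c["pixels"],cv2.COLOR_RGB2HSV).astype(int)
u,v=proj(c,np.array((.5135,-.1816,.112)),True);print(u,v)
```

```text
[ 0.51275812 -0.17771019  0.16913834] [ 0.04272381 -3.13151963 -0.08040656]
311.12207205105614 224.54787596719837
```

View pics/w4.png

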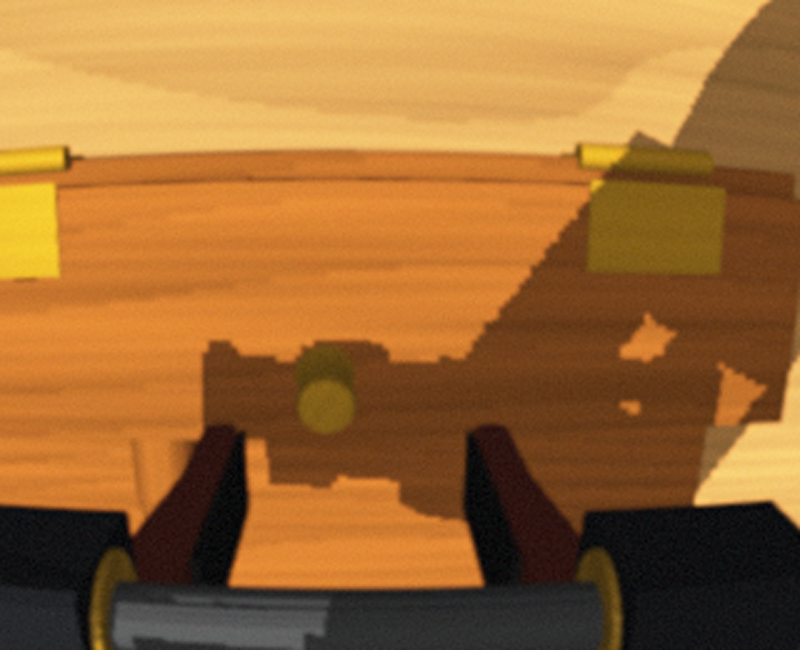

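Knob at crop (327,405), within 2 mm of the prediction. Descending to grip it.

Request:
step_arm(commands=[[[0,-0.4,-2,0],[0,0,-2,0],[0,0,-2,0],[0,0,-1,0],[0,0,0,0],[0,0,0,0],[0,0,0,0],[0,0,0,0],[0,0,0,0],[0,0,0,0]]])

```text
clock: 11.55
position: [0.5148, -0.1842, 0.1001]
orientation: [0.04, -3.137, -0.077]
ft_force: [-0.5, 0.8, -0.4]
opening: 0.0496
```

Request:
step_arm(commands=[[[0,0,0,0],[0,0,0,0],[0,0,0,0],[0,0,0,0],[0,0,0,0],[0,0,0,0],[0,0,0,0],[0,0,0,0],[0,0,0,0],[0,0,0,0]]], hand=0, newtons=15)

```text
clock: 12.8
position: [0.5147, -0.1832, 0.1002]
orientation: [0.039, -3.137, -0.079]
ft_force: [-0.2, 1.5, 1.0]
opening: 0.0163
```

Gripped (16.3 mm). Next, swing it up along the arc.

Request:
step_arm(commands=[[[-0.67,-0.02,0.94,0],[-0.89,-0.02,0.89,0],[-1.03,-0.02,0.72,0],[-1.14,-0.02,0.53,0],[-1.22,-0.02,0.33,0],[-1.25,-0.02,0.11,0],[-1.25,-0.02,-0.11,0],[-1.22,-0.02,-0.33,0],[0,0,0,0],[0,0,0,0]]])

```text
clock: 14.05
position: [0.4224, -0.1853, 0.1344]
orientation: [0.037, -3.14, -0.078]
ft_force: [0.7, 0.8, 3.1]
opening: 0.0154
```

Request:
step_arm(commands=[[[-1.0,-0.02,-0.5,0],[-0.9,-0.02,-0.7,0],[-0.6,0,-0.6,0],[0,0,0,0],[0,0,0,0],[0,0,0,0],[0,0,0,0],[0,0,0,0],[0,0,0,0],[0,0,0,0]]])

```text
clock: 15.3
position: [0.3964, -0.1858, 0.1159]
orientation: [0.041, -3.137, -0.078]
ft_force: [-1.9, -0.9, 1.3]
opening: 0.0153
```

Request:
step_arm(commands=[[[0,0,0,0],[0,0,0,0],[0,0,0,0],[0,0,0,0],[0,0,3,0],[0,0,3,0],[0,0,5,0],[0,0,5,0],[0,0,3,0],[0,0,0,0]]], hand=6)

```text
clock: 16.55
position: [0.3952, -0.1843, 0.3111]
orientation: [0.04, -3.136, -0.081]
ft_force: [0.2, 0.2, -0.4]
opening: 0.0599
```

Run:
```python
from h import *
c=capture("top");pickle.dump(c,open("pics/t2.pkl","wb"));crop(c,190,150,480,280,2.7,"t2")
```

```text
(no output)
```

View pics/t2.png

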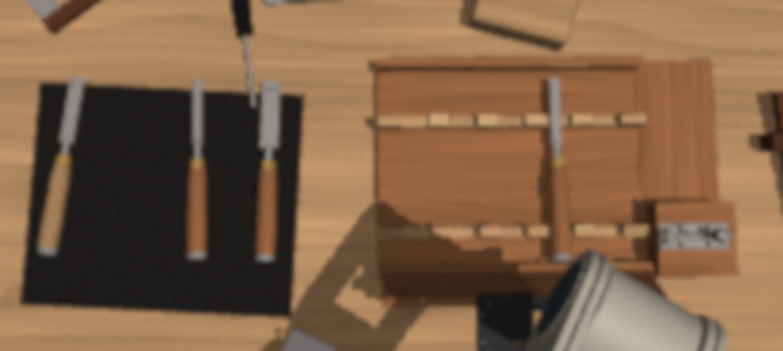

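The flap is open and leaning back. The mat is unchanged and places 1, 3, 4 and 5 are free. I'll go above the right-hand chisel and measure it from both cameras.

Request:
step_arm(commands=[[[1.7,4,0,0],[1.7,4,0,0],[1.7,4,0,0],[1.7,4,0,0],[1.7,4,0,0],[1.7,4,0,0],[1.7,4,-1,0],[1.7,4,-2,0],[1.7,0,-2,0],[0,0,0,0]]])

```text
clock: 17.85
position: [0.5421, 0.1471, 0.2397]
orientation: [0.035, -3.106, -0.082]
ft_force: [-0.2, 0.7, 0.3]
opening: 0.0599
```

```bash
cat >> h.py <<'E'
def handles(c,fish,z=0.016,box=(.44,.66,.05,.48)):
    """butt-to-ferrule wooden handles on the dark mat: centre, yaw, butt, grip"""
    im=c["pixels"].astype(int)
    m=((im[...,0]>80)&(im[...,0]-im[...,2]>35)).astype(np.uint8)
    n,l,s,ce=cv2.connectedComponentsWithStats(m);out=[]
    for i in range(1,n):
        if not 100<s[i,4]<9000: continue
        ys,xs=np.where(l==i);P=np.array([onz(c,(x,y),z,fish)[:2] for x,y in zip(xs,ys)])
        mu=P.mean(0)
        if not(box[0]<mu[0]<box[1] and box[2]<mu[1]<box[3]): continue
        w,v=np.linalg.eigh(np.cov(P.T));a=v[:,1]*np.sign(v[0,1]);q=(P-mu)@a;b=mu+a*np.percentile(q,.5)
        if not .08<np.ptp(q)<.18: continue
        out.append((mu,np.degrees(np.arctan2(a[1],a[0])),b,np.ptp(q),s[i,4]));
        print("c",mu.round(4),"yaw",out[-1][1].round(1),"butt",b.round(4),"len",np.ptp(q).round(3),"w",(4*np.sqrt(w[0])).round(3),"grip",(b+a*.092).round(4))
    return out
E
python3 - <<'E'
from h import *
c=capture("wrist");pickle.dump(c,open("pics/w5.pkl","wb"));crop(c,160,60,560,360,2,"w5")
o=r.get_obs();print(o["position"],o["orientation"])
handles(c,True);print();handles(capture("top"),False)
E
```

```text
[0.54192259 0.14705355 0.24056005] [ 0.03429336 -3.10697155 -0.0823144 ]
c [0.5258 0.1396] yaw -0.6 butt [0.4669 0.1402] len 0.128 w 0.031 grip [0.5589 0.1392]
c [0.5272 0.2329] yaw 1.8 butt [0.4687 0.231 ] len 0.128 w 0.03 grip [0.5607 0.2339]

c [0.5321 0.4211] yaw -7.1 butt [0.4735 0.4284] len 0.125 w 0.03 grip [0.5648 0.417 ]
```

View pics/w5.png

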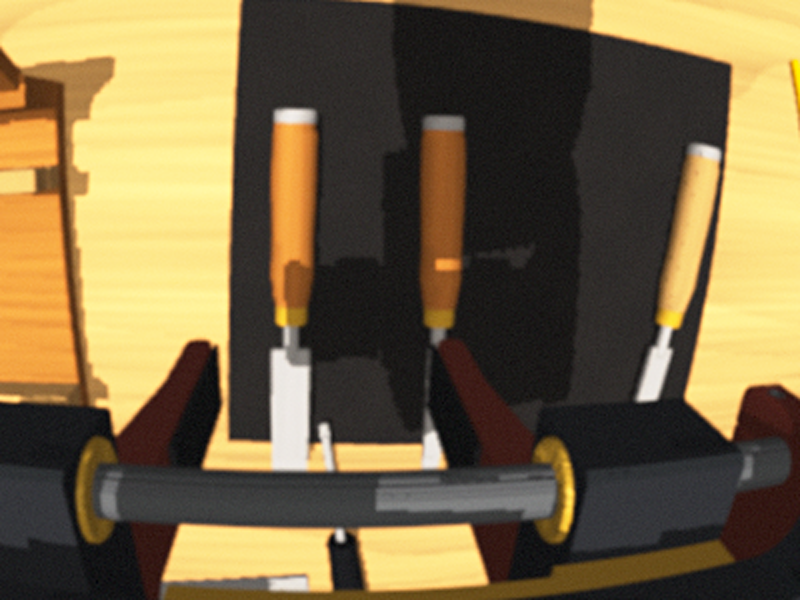

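Run:
```python
from h import *
c=pickle.load(open("pics/t2.pkl","rb"))
f=lambda x,y,z:onz(c,(190+x/2.7,150+y/2.7),z)
for n,b,e in(("C",(266,260),(270,82)),("B",(196,258),(198,80)),("A",(46,254),(77,78))):
    B=f(*b,.016);E=f(*e,.006);u=(E-B)[:2];L=np.hypot(*u);print(n,B.round(4),E.round(4),L.round(4),"grip",(B[:2]+u/L*.092).round(4),(E[:2]-u/L*.148).round(4),np.degrees(np.arctan2(u[1],u[0])).round(1))
w=pickle.load(open("pics/w5.pkl","rb"))
for n,a,z in(("Ccap",(296,109),.02),("Cferr",(291,326),.02),("Bcap",(444,116),.02),("Bferr",(438,328),.02)): print(n,onz(w,(160+a[0]/2,60+a[1]/2),z,True).round(4))
o=r.get_obs();print(o["position"],o["orientation"],o["joint_positions"])
```

```text
C [0.4598 0.1375 0.016 ] [0.6998 0.1401 0.006 ] 0.24 grip [0.5518 0.1385] [0.5518 0.1385] 0.6
B [0.4608 0.2299 0.016 ] [0.7008 0.2378 0.006 ] 0.2401 grip [0.5528 0.233 ] [0.5529 0.233 ] 1.9
A [0.4626 0.4282 0.016 ] [0.7007 0.4021 0.006 ] 0.2396 grip [0.554  0.4182] [0.5536 0.4182] -6.2
Ccap [0.4593 0.1413 0.02  ]
Cferr [0.5926 0.14   0.02  ]
Bcap [0.4602 0.2304 0.02  ]
Bferr [0.5938 0.234  0.02  ]
[0.54222761 0.14679966 0.2417051 ] [ 0.03373712 -3.10873936 -0.08277023] [ 0.21243443  0.33342226  1.75609984  0.06654602  1.07329887 -1.41245321]
```

Request:
step_arm(commands=[[[0.5,-0.4,-2.5,-1],[0.5,-0.4,-2.5,0],[0,0,-2.5,0],[0,0,-2.5,0],[0,0,-2.5,0],[0,0,-2.5,0],[0,0,-1.5,0],[0,0,-1,0],[0,0,0,0],[0,0,0,0]]], hand=5)

```text
clock: 19.2
position: [0.5527, 0.1342, 0.0706]
orientation: [-0.006, -3.121, -0.088]
ft_force: [0.0, -0.4, -0.2]
opening: 0.0501
```

Request:
step_arm(commands=[[[0,0.5,-2,0],[0,0,-1.5,0],[0,0,-1,0],[0,0,-0.5,0],[0,0,0,0],[0,0,0,0],[0,0,0,0],[0,0,0,0],[0,0,0,0],[0,0,0,0]]])

```text
clock: 20.45
position: [0.5532, 0.1399, 0.019]
orientation: [-0.005, -3.121, -0.088]
ft_force: [-0.3, -1.2, 3.1]
opening: 0.0498
```

Request:
step_arm(commands=[[[0,0,0,0],[0,0,0,0],[0,0,0,0],[0,0,0,0],[0,0,0,0],[0,0,0,0],[0,0,0,0],[0,0,0,0],[0,0,0,0],[0,0,0,0]]], hand=0, newtons=40)

```text
clock: 21.7
position: [0.5533, 0.1397, 0.0188]
orientation: [-0.006, -3.121, -0.088]
ft_force: [-1.1, -1.2, 2.2]
opening: 0.0262
```

Request:
step_arm(commands=[[[0,0,2.5,0],[0,0,2.5,0],[0,0,2.5,0],[0,0,2.5,0],[0.2,-2,2,0.5],[0.2,-3,0,0.5],[0.2,-3,0,0.3],[0.2,-3,0,0],[0.2,-3,0,0],[0,-3,0,0]]])

```text
clock: 22.95
position: [0.5596, -0.0329, 0.1386]
orientation: [0.038, -3.114, -0.086]
ft_force: [0.5, 0.4, -1.1]
opening: 0.0263
```

Request:
step_arm(commands=[[[0,-3,0,0],[0,-3,0,0],[0,-3,0,0],[0,-3,0,0],[0,-2,0,0],[0,-1,0,0],[0,0,0,0],[0,0,0,0],[0,0,0,0],[0,0,0,0]]])

```text
clock: 24.2
position: [0.5571, -0.1862, 0.1356]
orientation: [0.038, -3.109, -0.09]
ft_force: [0.9, -0.6, -1.3]
opening: 0.0261
```

Run:
```python
from h import *
c=capture("wrist");pickle.dump(c,open("pics/w6.pkl","wb"));crop(c,160,60,560,360,2,"w6")
o=r.get_obs();print(o["position"],o["orientation"],o["opening"],o["ft_force"])
```

```text
[ 0.55715453 -0.18626163  0.13561546] [ 0.03803483 -3.1087447  -0.09057801] 0.02623188440949407 [ 0.3857435   0.34463723 -2.80380541]
```

View pics/w6.png

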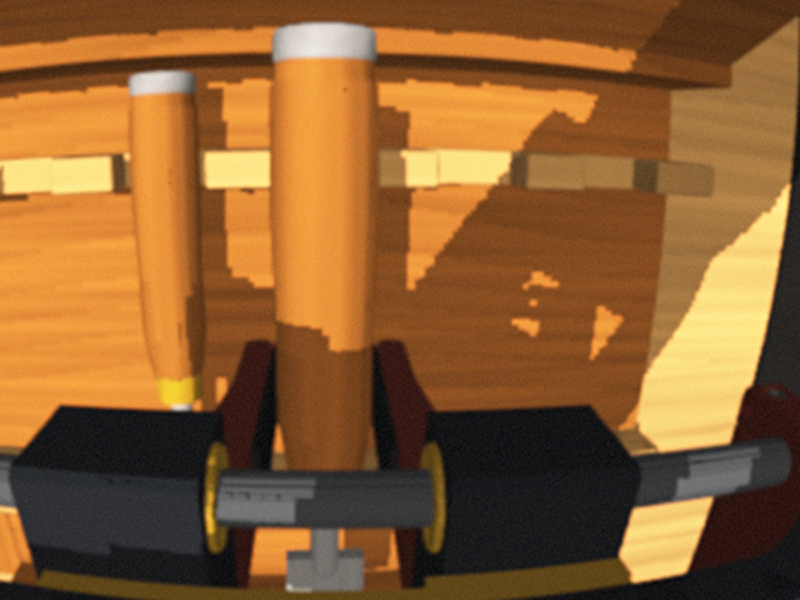

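```bash
cat >> h.py <<'E'
O=np.array([.5875,-.180]);A=np.radians(1.25);RZ=np.array([[np.cos(A),-np.sin(A)],[np.sin(A),np.cos(A)]])
def rk(x,y,z): return np.r_[O+RZ@np.array([x,y])/1e3,z/1e3]
E
python3 - <<'E'
from h import *
c=pickle.load(open("pics/w6.pkl","rb"))
for y in(-106,-80,-44,-18,18,44,80,106,142):
    u,v=proj(c,rk(-85,y,56),True);print(y,round((u-160)*2),round((v-60)*2))
u,v=proj(c,rk(-26-92,-62,47),True);print("butt2",(u-160)*2,(v-60)*2)
g=lambda x,y,z:onz(c,(160+x/2,60+y/2),z,True)
for x in(525,585,655,112): print(x,(RZ.T@(g(x,168,.056)[:2]-O)).round(4))
print("rail inner top",RZ.T@(g(325,40,.066)[:2]-O)); print("stored butt",RZ.T@(g(162,72,.05)[:2]-O)); 
print(rk(-26,0,51),"carried butt world",g(325,24,.133))
E
```

```text
-106 50 178
-80 113 175
-44 206 172
-18 276 171
18 373 170
44 441 171
80 529 174
106 586 176
142 658 181
butt2 161.61778869532492 86.70461901353909
525 [-0.0873  0.0784]
585 [-0.0884  0.1051]
655 [-0.0903  0.1399]
112 [-0.0876 -0.0801]
rail inner top [-0.13209149 -0.00052502]
stored butt [-0.12343881 -0.06121922]
[ 0.56150619 -0.18056719  0.051     ] carried butt world [ 0.46142732 -0.18729656  0.133     ]
```

Request:
step_arm(commands=[[[0.3,0.3,0,0],[0.3,0.3,-1,0],[0,0,-1,0],[0,0,0,0],[0,0,0,0],[0,0,0,0],[0,0,0,0],[0,0,0,0],[0,0,0,0],[0,0,0,0]]])

```text
clock: 25.5
position: [0.5637, -0.1796, 0.1143]
orientation: [0.039, -3.109, -0.09]
ft_force: [-0.2, -0.5, -2.0]
opening: 0.0263
```

Request:
step_arm(commands=[[[0,-0.1,-1.5,0],[0,0,-1.5,0],[0,0,-1,0],[0,0,-0.7,0],[0,0,-0.6,0],[0,0,-0.5,0],[0,0,-0.3,0],[0,0,0,0],[0,0,0,0],[0,0,0,0]]])

```text
clock: 26.75
position: [0.5639, -0.1809, 0.0509]
orientation: [0.038, -3.109, -0.09]
ft_force: [-0.5, 1.0, -2.1]
opening: 0.0258
```

Request:
step_arm(commands=[[[0,0,-0.2,0],[0,0,0,0],[0,0,0,0],[0,0,0,0],[0,0,0,0],[0,0,0,0],[0,0,0,0],[0,0,0,0],[0,0,0,0],[0,0,0,0]]])

```text
clock: 28.0
position: [0.5643, -0.181, 0.0503]
orientation: [0.039, -3.109, -0.09]
ft_force: [-1.1, 0.9, 1.5]
opening: 0.0255
```

Request:
step_arm(commands=[[[0,0,0,0],[0,0,0,0],[0,0,0,0],[0,0,2,0],[0,0,2,0],[0,0,2.5,0],[0,1,2.5,0],[0,2,1,0],[0,3,0,0],[0,3,0,0]]], hand=4)

```text
clock: 29.25
position: [0.5656, -0.0891, 0.1611]
orientation: [0.034, -3.117, -0.087]
ft_force: [-0.4, -0.5, 0.0]
opening: 0.04
```

Request:
step_arm(commands=[[[0,4,0,0],[0,4,0,0],[0,4,0,0],[0,4,0,0],[0,4,0,0],[0,4,0,0],[0,4,0,0],[0,3,0,0],[0,0,0,0],[0,0,0,0]]], hand=5)

```text
clock: 30.5
position: [0.5589, 0.2402, 0.1652]
orientation: [0.045, -3.118, -0.089]
ft_force: [-0.1, 0.1, -0.6]
opening: 0.05
```

```bash
cat >> h.py <<'E'
O=np.array([.586,-.180])
E
python3 - <<'E'
from h import *
c=capture("wrist");pickle.dump(c,open("pics/w7.pkl","wb"))
o=r.get_obs();print(o["position"],o["orientation"],o["joint_positions"][5]);handles(c,True)
t=capture("top");pickle.dump(t,open("pics/t3.pkl","wb"));handles(t,False)
w=cv2.resize(c["pixels"][60:360,160:560,::-1],None,fx=1.5,fy=1.5);x=cv2.resize(t["pixels"][160:260,200:480,::-1],(600,214))
cv2.imwrite("pics/m7.png",np.vstack([w,x]))
E
```

```text
[0.55901607 0.24007339 0.16522566] [ 0.04442649 -3.11768681 -0.08926229] -1.2880470513878421
c [0.5259 0.2323] yaw 1.8 butt [0.4676 0.2305] len 0.129 w 0.03 grip [0.5596 0.2334]
c [0.53   0.4213] yaw -6.9 butt [0.4702 0.4285] len 0.13 w 0.037 grip [0.5615 0.4174]
c [0.5238 0.4233] yaw -4.5 butt [0.4733 0.4273] len 0.119 w 0.029 grip [0.5651 0.42  ]
```

View pics/m7.png

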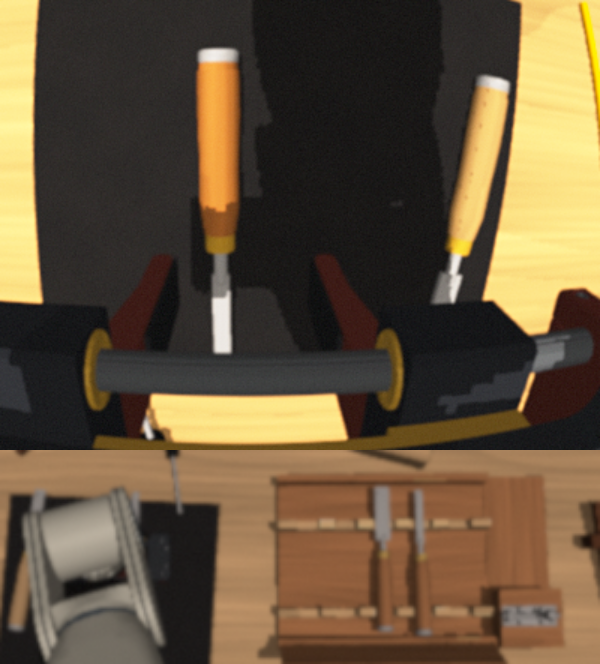

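The chisel lies in place 3 beside the stored one, and the remaining two haven't moved. Next is the middle chisel.

Request:
step_arm(commands=[[[-0.3,-0.35,-2.5,0],[-0.3,-0.35,-2.5,0],[0,0,-2.5,0],[0,0,-2,0],[0,0,-1.5,0],[0,0,-1,0],[0,0,-0.5,0],[0,0,0,0],[0,0,0,0],[0,0,0,0]]])

```text
clock: 31.85
position: [0.5559, 0.2282, 0.0388]
orientation: [0.033, -3.123, -0.092]
ft_force: [0.4, 0.6, -0.4]
opening: 0.05
```

Request:
step_arm(commands=[[[-0.3,0.5,-0.5,0.5],[0,0,-0.8,0],[0,0,-0.6,0],[0,0,0,0],[0,0,0,0],[0,0,0,0],[0,0,0,0],[0,0,0,0],[0,0,0,0],[0,0,0,0]]])

```text
clock: 33.1
position: [0.5531, 0.2339, 0.0193]
orientation: [0.048, -3.124, -0.092]
ft_force: [0.9, 0.1, 0.1]
opening: 0.0499
```

Request:
step_arm(commands=[[[0,0,0,0],[0,0,0,0],[0,0,0,0],[0,0,0,0],[0,0,0,0],[0,0,0,0],[0,0,0,0],[0,0,0,0],[0,0,0,0],[0,0,0,0]]], hand=0, newtons=40)

```text
clock: 34.35
position: [0.553, 0.2337, 0.0193]
orientation: [0.048, -3.124, -0.092]
ft_force: [0.1, -0.6, 1.3]
opening: 0.0265
```

Request:
step_arm(commands=[[[0,0,2.5,0],[0,0,2.5,0],[0,0,2.5,0],[0,0,2.5,0],[0.2,-2,2,0],[0.2,-3,0,0],[0.2,-3,0,0],[0.2,-3,0,0],[0,-3,0,0],[0,-3,0,0]]])

```text
clock: 35.6
position: [0.5567, 0.0541, 0.1406]
orientation: [0.052, -3.117, -0.087]
ft_force: [-0.3, 1.0, -2.4]
opening: 0.0257
```

Request:
step_arm(commands=[[[0.1,-3,0,0],[0.1,-3,0,0],[0.1,-3,0,0],[0.1,-3,0,0],[0.1,-3,0,0],[0,-1.6,0,0],[0,0,0,0],[0,0,0,0],[0,0,0,0],[0,0,0,0]]])

```text
clock: 36.85
position: [0.5559, -0.1234, 0.1394]
orientation: [0.044, -3.11, -0.088]
ft_force: [-1.1, -0.6, -1.8]
opening: 0.0257
```

Run:
```python
from h import *
c=capture("wrist");pickle.dump(c,open("pics/w8.pkl","wb"));crop(c,160,60,560,360,2,"w8")
o=r.get_obs();print(o["position"],o["orientation"],o["opening"],o["ft_force"])
g=lambda x,y,z:onz(c,(160+x/2,60+y/2),z,True)
for y in(-44,-18,18,44,80,106,142):
    u,v=proj(c,rk(-85,y,56),True);print(y,round((u-160)*2),round((v-60)*2))
t=capture("top");handles(t,False)
im=c["pixels"].astype(int)
# grey cap of carried chisel: scan columns near the middle
m=(im.min(-1)>110)&(np.ptp(im,axis=-1)<30); m[:60]=0;m[150:]=0
n,l,s,ce=cv2.connectedComponentsWithStats(m.astype(np.uint8))
for i in range(1,n):
    if s[i,4]>60: print("cap",s[i],ce[i],onz(c,(ce[i][0],s[i,1]),o["position"][2]-.003,True).round(4))
```

```text
[ 0.55586802 -0.12342657  0.13940561] [ 0.0442355  -3.11022253 -0.08839319] 0.025908873604971072 [-0.03946216 -0.69414533 -1.70838949]
-44 52 172
-18 114 169
18 206 166
44 275 165
80 370 166
106 437 167
142 524 170
c [0.5318 0.4211] yaw -7.0 butt [0.4735 0.4282] len 0.125 w 0.031 grip [0.5648 0.417 ]
cap [296  75  51  18 752] [320.84707447  83.15957447] [ 0.4617 -0.1256  0.1364]
cap [155 101  25  11 213] [166.44131455 105.62441315] [ 0.4729 -0.2049  0.1364]
cap [227 104  29  10 247] [240.94331984 108.18623482] [ 0.4763 -0.1645  0.1364]
cap [  0 134  44  16 434] [ 22.79723502 143.06451613] [ 0.4815 -0.325   0.1364]
```

View pics/w8.png

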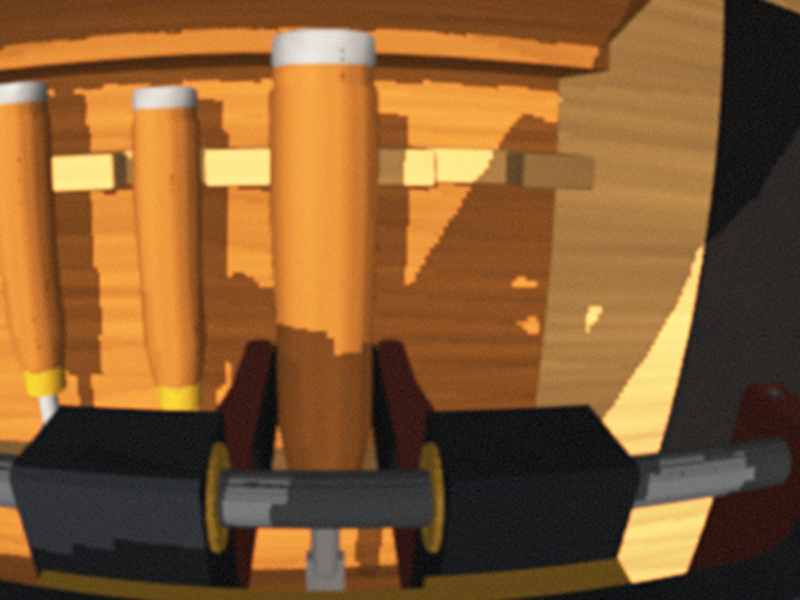

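The teeth project where predicted, so correct by +6 and +5 mm and lower.

Request:
step_arm(commands=[[[0.3,0.25,-0.5,0],[0.3,0.25,-1.5,0],[0,0,-1.5,0],[0,0,0,0],[0,0,0,0],[0,0,0,0],[0,0,0,0],[0,0,0,0],[0,0,0,0],[0,0,0,0]]])

```text
clock: 38.2
position: [0.5625, -0.1179, 0.102]
orientation: [0.045, -3.111, -0.088]
ft_force: [0.5, 0.3, -2.9]
opening: 0.026
```

Request:
step_arm(commands=[[[0,-0.05,-1.5,0],[0,0,-1.2,0],[0,0,-0.8,0],[0,0,-0.7,0],[0,0,-0.5,0],[0,0,-0.3,0],[0,0,-0.1,0],[0,0,0,0],[0,0,0,0],[0,0,0,0]]])

```text
clock: 39.45
position: [0.5627, -0.1184, 0.0509]
orientation: [0.046, -3.11, -0.088]
ft_force: [-0.4, 0.0, -1.0]
opening: 0.0256
```

Request:
step_arm(commands=[[[0,0,-0.1,0],[0,0,0,0],[0,0,0,0],[0,0,0,0],[0,0,2,0],[0,0,2,0],[0,0,2.5,0],[0,1,2.5,0],[0,2,1,0],[0,3,0,0]]], hand=4)

```text
clock: 40.7
position: [0.564, -0.0579, 0.1589]
orientation: [0.041, -3.116, -0.087]
ft_force: [-0.5, 0.7, -0.0]
opening: 0.04
```

Request:
step_arm(commands=[[[0,5,0,-2],[0,5,0,-2],[0,5,0,-2],[0,5,0,-2],[0,5,0,0],[0,5,0,0],[0,5,0,0],[0,5,0,0],[0,5,0,0],[0,2,0,0]]], hand=5)

```text
clock: 41.95
position: [0.5559, 0.4355, 0.1623]
orientation: [-0.178, -3.115, -0.091]
ft_force: [0.6, -0.7, -0.3]
opening: 0.05
```

Request:
step_arm(commands=[[[0,0,0,0],[0,0,0,0],[0,0,0,0],[0,0,0,0],[0,0,0,0],[0,0,0,0],[0,0,0,0],[0,0,0,0],[0,0,0,0],[0,0,0,0]]])

```text
clock: 43.2
position: [0.5556, 0.4314, 0.1621]
orientation: [-0.182, -3.114, -0.087]
ft_force: [1.3, -0.1, 0.2]
opening: 0.0502
```

Run:
```python
from h import *
c=capture("wrist");pickle.dump(c,open("pics/w9.pkl","wb"))
o=r.get_obs();print(o["position"],o["orientation"],o["joint_positions"]);handles(c,True)
t=capture("top");pickle.dump(t,open("pics/t4.pkl","wb"))
w=cv2.resize(c["pixels"][60:360,160:560,::-1],None,fx=1.5,fy=1.5);x=cv2.resize(t["pixels"][160:260,200:480,::-1],(600,214))
cv2.imwrite("pics/m9.png",np.vstack([w,x]))
```

```text
[0.55553468 0.43143168 0.16212434] [-0.18168776 -3.11372169 -0.0868183 ] [ 0.61954391  0.60938182  1.50440458  0.06700392  1.0105431  -0.86980877]
c [0.5296 0.4205] yaw -7.1 butt [0.4713 0.4278] len 0.128 w 0.03 grip [0.5626 0.4164]
```

View pics/m9.png

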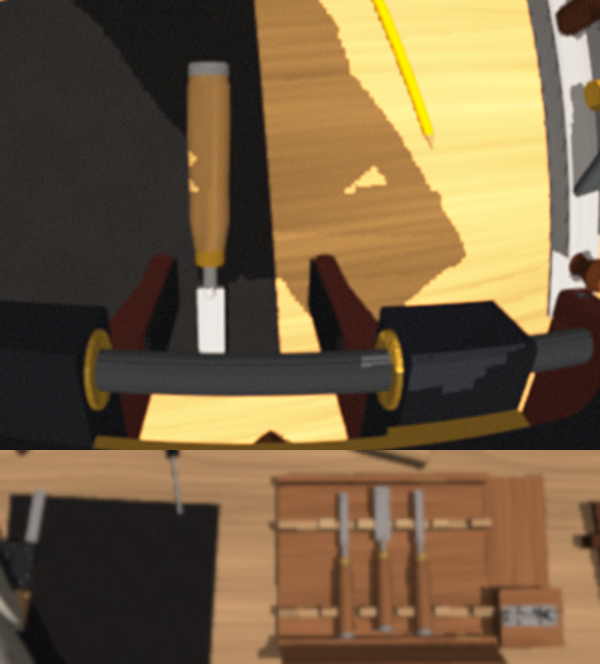

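Two chisels are in, beside the stored one. The last one is under the gripper.

Request:
step_arm(commands=[[[0,-0.7,-2.5,0],[0,-0.6,-2.5,0],[0,0,-2.5,0],[0,0,-2,0],[0,0,-1.2,0],[0,0,-0.8,0],[0,0,0,0],[0,0,0,0],[0,0,0,0],[0,0,0,0]]])

```text
clock: 44.55
position: [0.5577, 0.4201, 0.047]
orientation: [-0.181, -3.119, -0.094]
ft_force: [-0.4, -1.1, 0.5]
opening: 0.05
```

Request:
step_arm(commands=[[[-0.25,-0.25,-1,0],[0,0,-1,0],[0,0,-0.7,0],[0,0,0,0],[0,0,0,0],[0,0,0,0],[0,0,0,0],[0,0,0,0],[0,0,0,0],[0,0,0,0]]])

```text
clock: 45.8
position: [0.5553, 0.4176, 0.0191]
orientation: [-0.181, -3.119, -0.094]
ft_force: [-1.4, -1.1, 4.9]
opening: 0.0502
```

Request:
step_arm(commands=[[[0,0,0,0],[0,0,0,0],[0,0,0,0],[0,0,0,0],[0,0,0,0],[0,0,0,0],[0,0,0,0],[0,0,0,0],[0,0,0,0],[0,0,0,0]]], hand=0, newtons=40)

```text
clock: 47.05
position: [0.5552, 0.4168, 0.0186]
orientation: [-0.181, -3.119, -0.092]
ft_force: [-0.8, -2.0, 4.5]
opening: 0.0262
```

Request:
step_arm(commands=[[[0,0,2.5,0],[0,0,2.5,0],[0,0,2.5,0],[0,0,2.5,0],[0,-2,2,2],[0,-3,0,2],[0,-3,0,2],[0,-3,0,2],[0,-3,0,0],[0,-3,0,0]]])

```text
clock: 48.3
position: [0.555, 0.2467, 0.1538]
orientation: [0.052, -3.127, -0.1]
ft_force: [-0.2, 0.1, -1.9]
opening: 0.0262
```

Request:
step_arm(commands=[[[0.1,-3.5,0,-0.6],[0.1,-3.5,0,0],[0.1,-3.5,0,0],[0.1,-3.5,0,0],[0.1,-3.5,0,0],[0,-3.5,0,0],[0,-3.5,0,0],[0,-3.5,0,0],[0,-1.5,0,0],[0,0,0,0]]])

```text
clock: 49.55
position: [0.5622, -0.0575, 0.1663]
orientation: [-0.034, 3.137, 0.104]
ft_force: [-0.3, 0.2, -2.1]
opening: 0.0258
```

Request:
step_arm(commands=[[[0,0,0,0],[0,0,0,0],[0,0,0,0],[0,0,0,0],[0,0,0,0],[0,0,0,0],[0,0,0,0],[0,0,0,0],[0,0,0,0],[0,0,0,0]]])

```text
clock: 50.8
position: [0.5621, -0.0541, 0.1664]
orientation: [-0.039, 3.137, 0.106]
ft_force: [0.9, -0.3, -1.8]
opening: 0.0258
```

Run:
```python
from h import *
c=capture("wrist");pickle.dump(c,open("pics/w10.pkl","wb"))
o=r.get_obs();print(o["position"],o["orientation"],o["opening"],o["ft_force"])
im=c["pixels"].astype(int)
m=(im.min(-1)>80)&(np.ptp(im,axis=-1)<30); m[:55]=0;m[150:]=0
n,l,s,ce=cv2.connectedComponentsWithStats(m.astype(np.uint8))
for i in range(1,n):
    if s[i,4]>100: 
      for z in(o["position"][2]-.003,.047): print("cap",s[i],ce[i].round(0),z,onz(c,(ce[i][0],s[i,1]),z,True).round(4),(RZ.T@(onz(c,(ce[i][0],s[i,1]),z,True)[:2]-O)).round(4))
```

```text
[ 0.56205647 -0.05406806  0.16640521] [-0.03896891  3.13702146  0.10554472] 0.026301161438642293 [-0.60069225 -0.93731716 -2.4019148 ]
cap [296  76  52  18 794] [321.  84.] 0.16340521349890508 [ 0.4689 -0.0557  0.1634] [-0.1144  0.1269]
cap [296  76  52  18 794] [321.  84.] 0.047 [ 0.4539 -0.0484  0.047 ] [-0.1292  0.1344]
cap [224  80  30  10 246] [239.  84.] 0.16340521349890508 [ 0.4707 -0.0953  0.1634] [-0.1134  0.0871]
cap [224  80  30  10 246] [239.  84.] 0.047 [ 0.4573 -0.1189  0.047 ] [-0.1274  0.0639]
cap [103  99  23  10 160] [114. 103.] 0.16340521349890508 [ 0.4749 -0.1667  0.1634] [-0.1108  0.0157]
cap [103  99  23  10 160] [114. 103.] 0.047 [ 0.4647 -0.2456  0.047 ] [-0.1227 -0.0629]
cap [158  99  26   9 187] [170. 103.] 0.16340521349890508 [ 0.4782 -0.1313  0.1634] [-0.1067  0.051 ]
cap [158  99  26   9 187] [170. 103.] 0.047 [ 0.4705 -0.1827  0.047 ] [-0.1155 -0.0002]
cap [  0 132  18  18 251] [  8. 141.] 0.16340521349890508 [ 0.4837 -0.2684  0.1634] [-0.1043 -0.0862]
cap [  0 132  18  18 251] [  8. 141.] 0.047 [ 0.4802 -0.4261  0.047 ] [-0.1111 -0.2438]
```

Run:
```python
from h import *
t=pickle.load(open("pics/t4.pkl","rb"));im=t["pixels"].astype(int)
crop(t,325,170,420,265,6,"t4r")
a=im[170:262,330:415]
for nm,col0 in(("B",358),("C",377),("S",395)):
    # column profiles near each chisel: print centroid col of grey blade & rows
    g=(np.ptp(im,axis=-1)<28)&(im.min(-1)>70)
    for r0,r1 in((170,210),(245,265)):
        sub=g[r0:r1,col0-9:col0+10];ys,xs=np.where(sub)
        if len(ys): 
            print(nm,"rows",ys.min()+r0,ys.max()+r0,"col",xs.mean()+col0-9,len(ys), end=" ")
            for v,z in((ys.min()+r0-.5,.05),(ys.max()+r0+.5,.047)): print((RZ.T@(onz(t,(xs.mean()+col0-9,v),z)[:2]-O)).round(4),end=" ")
            print()
```

```text
B rows 181 208 col 359.74725274725273 91 [0.1114 0.0659] [0.0118 0.0671] 
B rows 246 247 col 360.625 8 [-0.118   0.0662] [-0.1249  0.0661] 
C rows 178 205 col 377.4879518072289 166 [0.122  0.0027] [0.0222 0.0043] 
S rows 179 207 col 394.7977528089888 89 [ 0.1181 -0.0588] [ 0.0148 -0.0566] 
S rows 245 246 col 397.5 10 [-0.115  -0.0621] [-0.1219 -0.0625]
```

View pics/t4r.png

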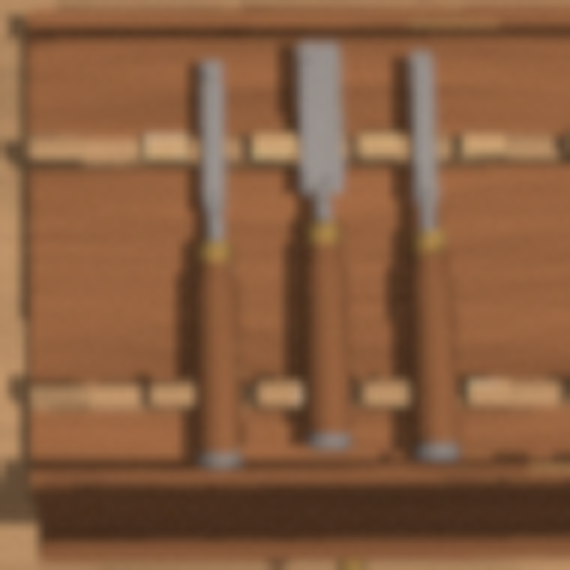

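The three stored chisels lie straight and seated: butts at crop (220,460), (328,440) and (436,452). Place 4 is about 9 mm back but within range. Placing the last one.

Request:
step_arm(commands=[[[-0.2,-0.25,-1.5,0],[0,0,-1.5,0],[0,0,-1.5,0],[0,0,-1.5,0],[0,0,0,0],[0,0,0,0],[0,0,0,0],[0,0,0,0],[0,0,0,0],[0,0,0,0]]])

```text
clock: 52.1
position: [0.56, -0.0568, 0.1022]
orientation: [-0.039, 3.137, 0.105]
ft_force: [-0.3, 0.5, -2.1]
opening: 0.0258
```

Request:
step_arm(commands=[[[0,0,-1.5,0],[0,0,-1.2,0],[0,0,-0.8,0],[0,0,-0.7,0],[0,0,-0.5,0],[0,0,-0.3,0],[0,0,-0.1,0],[0,0,0,0],[0,0,0,0],[0,0,0,0]]])

```text
clock: 53.35
position: [0.5604, -0.0569, 0.0507]
orientation: [-0.04, 3.137, 0.106]
ft_force: [-0.4, -0.8, -0.9]
opening: 0.0259
```

Request:
step_arm(commands=[[[0,0,-0.1,0],[0,0,0,0],[0,0,0,0],[0,0,0,0],[0,0,0,0],[0,0,0,0],[0,0,0,0],[0,0,0,0],[0,0,0,0],[0,0,0,0]]])

```text
clock: 54.6
position: [0.5604, -0.0568, 0.0503]
orientation: [-0.041, 3.137, 0.106]
ft_force: [-0.6, 0.3, 2.1]
opening: 0.0259
```

Request:
step_arm(commands=[[[0,0,0,0],[0,0,0,0],[0,0,0,0],[0,0,0,0],[0,0,2,0],[0,0,2,0],[0,0,2.5,0],[0,0,2.5,0],[0,0,2.5,0],[0,0,2.5,0]]], hand=4)

```text
clock: 55.85
position: [0.5604, -0.0569, 0.1995]
orientation: [-0.04, 3.135, 0.105]
ft_force: [0.5, 0.1, -0.2]
opening: 0.0401
```

Request:
step_arm(commands=[[[-1,3,2,0],[-1,4,2,0],[-1,5,0,0],[-2,5,0,0],[-2,5,0,0],[-2,5,0,0],[-2,0,0,0],[-2,0,0,0],[-2,0,0,0],[0,0,0,0]]])

```text
clock: 57.1
position: [0.4062, 0.2176, 0.256]
orientation: [-0.033, 3.115, 0.107]
ft_force: [0.9, -0.3, -0.2]
opening: 0.0401
```

Run:
```python
from h import *
t=capture("top");pickle.dump(t,open("pics/t5.pkl","wb"));im=t["pixels"].astype(int)
g=(np.ptp(im,axis=-1)<28)&(im.min(-1)>70)
for nm,y in(("A",124),("B",62),("C",0),("S",-62)):
    u=int(proj(t,rk(50,y,47))[0])
    for r0,r1 in((170,212),(244,254)):
        ys,xs=np.where(g[r0:r1,u-8:u+9])
        if len(ys):
            cu=xs.mean()+u-8;print(nm,ys.min()+r0,ys.max()+r0,[(RZ.T@(onz(t,(cu,v),.048)[:2]-O)).round(4).tolist() for v in(ys.min()+r0-.5,ys.max()+r0+.5)])
print(r.get_obs()["position"])
x=cv2.resize(t["pixels"][160:270,190:480,::-1],(783,297),interpolation=cv2.INTER_CUBIC)
s=capture("side")["pixels"][120:260,230:460,::-1];s=cv2.resize(s,None,fx=2.1,fy=2.1)
cv2.imwrite("pics/m11.png",np.vstack([x,np.pad(s,((0,0),(0,783-s.shape[1]),(0,0)))]))
```

```text
A 178 205 [[0.1229, 0.1258], [0.0226, 0.1267]]
B 181 209 [[0.1118, 0.0657], [0.0081, 0.0672]]
B 246 247 [[-0.118, 0.0651], [-0.1249, 0.0653]]
C 177 205 [[0.126, 0.0023], [0.022, 0.0044]]
S 179 207 [[0.1185, -0.0591], [0.0147, -0.0564]]
S 244 246 [[-0.1115, -0.0614], [-0.1219, -0.0611]]
[0.40721571 0.21781905 0.25615465]
```

View pics/m11.png

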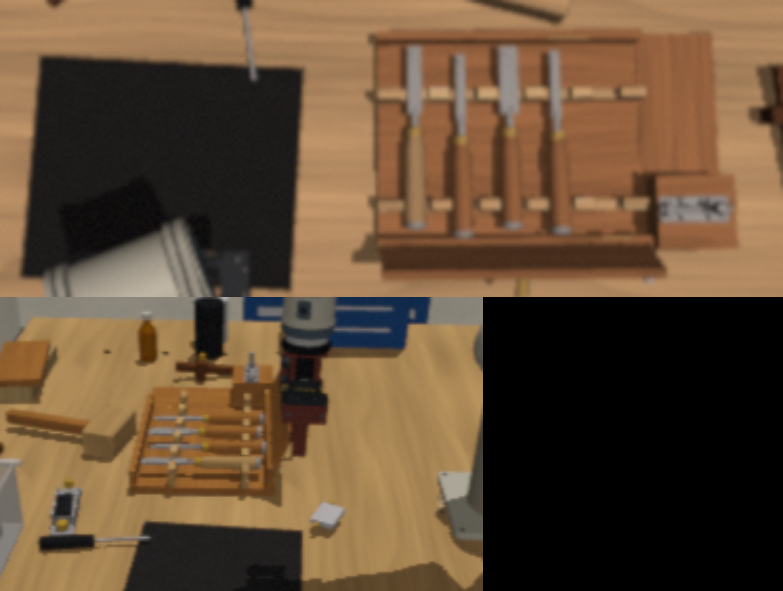

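All four chisels are in the rack, and the mat and the other tools look undisturbed. Next I'll take the flap knob again and swing it shut along the arc.

Request:
step_arm(commands=[[[0,-5,0,0],[0,-5,0,0],[0,-5,0,0],[0,-5,0,0],[0,-5,0,0],[0,-5,0,0],[0,-5,0,0],[0,-4,0,0],[0,0,0,0],[0,0,0,0]]], hand=5.5)

```text
clock: 58.45
position: [0.4136, -0.1902, 0.2577]
orientation: [-0.02, 3.105, 0.105]
ft_force: [0.3, 0.7, 0.2]
opening: 0.0547
```

Request:
step_arm(commands=[[[0,0,0,0],[0,0,0,0],[0,0,0,0],[0,0,0,0],[0,0,0,0],[0,0,0,0],[0,0,0,0],[0,0,0,0],[0,0,0,0],[0,0,0,0]]])

```text
clock: 59.7
position: [0.4139, -0.1875, 0.2578]
orientation: [-0.026, 3.105, 0.106]
ft_force: [-0.7, -0.9, -0.6]
opening: 0.055
```

Run:
```python
from h import *
c=capture("wrist");pickle.dump(c,open("pics/w12.pkl","wb"))
o=r.get_obs();print(o["position"],o["orientation"],o["joint_positions"])
h=cv2.cvtColor(c["pixels"],cv2.COLOR_RGB2HSV)
m=cv2.inRange(h,(22,130,50),(35,255,255))
n,l,s,ce=cv2.connectedComponentsWithStats(m)
for i in range(1,n):
    if s[i,4]>40: print(s[i],ce[i].round(1),onz(c,ce[i],.113,True).round(4))
for th in(104,112):
    for d,hh in((62,33),(62,20)):
        p=np.radians(th);x=-136+d*np.cos(p)-(hh+12)*np.sin(p);z=67+d*np.sin(p)+(hh+12)*np.cos(p)
        print(th,hh,rk(x,0,z).round(4),np.round(proj(c,rk(x,0,z),True),1))
```

```text
[ 0.41388814 -0.18749057  0.25776846] [-0.02652369  3.10537046  0.10573938] [-0.50111132  0.14127692  1.97367206  0.08877709  1.03164261 -2.13478124]
[309 159   8  22 125] [312.8 168.9] [ 0.3955 -0.186   0.113 ]
[628 167   7  56  80] [631.2 196.5] [0.4217 0.3522 0.113 ]
[447 226  25   5  59] [459.1 227.8] [ 0.4599 -0.021   0.113 ]
104 33 [ 0.3914 -0.1842  0.1163] [314.8 165.4]
104 20 [ 0.404  -0.184   0.1194] [315.1 179.2]
112 33 [ 0.3851 -0.1844  0.1076] [314.4 157.3]
112 20 [ 0.3971 -0.1841  0.1125] [314.7 170.5]
```

The flap is at 112° as expected, with the knob point at (0.396, -0.185, 0.112).

Request:
step_arm(commands=[[[-0.95,0.2,-1,0],[-0.95,0,-2,0],[0,0,-2.5,0],[0,0,-2.5,0],[0,0,-2.5,0],[0,0,-2,0],[0,0,-1,0],[0,0,-0.5,0],[0,0,0,0],[0,0,0,0]]])

```text
clock: 61.0
position: [0.389, -0.1837, 0.1115]
orientation: [-0.026, 3.107, 0.107]
ft_force: [0.2, 0.2, -0.2]
opening: 0.055
```

Request:
step_arm(commands=[[[0.5,-0.1,-0.4,0],[0,0,0,0],[0,0,0,0],[0,0,0,0],[0,0,0,0],[0,0,0,0],[0,0,0,0],[0,0,0,0],[0,0,0,0],[0,0,0,0]]])

```text
clock: 62.25
position: [0.3952, -0.1852, 0.1084]
orientation: [-0.026, 3.105, 0.105]
ft_force: [0.2, -1.2, 0.4]
opening: 0.0553
```

Request:
step_arm(commands=[[[0,0,0,0],[0,0,0,0],[0,0,0,0],[0,0,0,0],[0,0,0,0],[0,0,0,0],[0,0,0,0],[0,0,0,0],[0,0,0,0],[0,0,0,0]]], hand=0, newtons=15)

```text
clock: 63.5
position: [0.3952, -0.1857, 0.1084]
orientation: [-0.028, 3.105, 0.103]
ft_force: [-0.2, -2.3, -0.6]
opening: 0.0155
```

Request:
step_arm(commands=[[[0.86,0.02,0.86,0],[1.03,0.02,0.72,0],[1.13,0.02,0.53,0],[1.21,0.02,0.32,0],[1.25,0.02,0.11,0],[1.25,0.02,-0.11,0],[0,0,0,0],[0,0,0,0],[0,0,0,0],[0,0,0,0]]])

```text
clock: 64.75
position: [0.4656, -0.1841, 0.133]
orientation: [-0.026, 3.108, 0.104]
ft_force: [-1.6, -2.4, -2.0]
opening: 0.0161
```

Request:
step_arm(commands=[[[0.9,0.02,-0.35,0],[1.13,0.02,-0.53,0],[1.03,0.02,-0.72,0],[0.88,0.02,-0.88,0],[0,0,0,0],[0,0,0,0],[0,0,0,0],[0,0,0,0],[0,0,0,0],[0,0,0,0]]])

```text
clock: 66.0
position: [0.5057, -0.1832, 0.106]
orientation: [-0.028, 3.112, 0.105]
ft_force: [-1.6, -4.1, -4.5]
opening: 0.0167
```

Request:
step_arm(commands=[[[0.45,0,-0.5,0],[0.35,0,-0.5,0],[0.05,0,-0.15,0],[0,0,-0.1,0],[0,0,0,0],[0,0,0,0],[0,0,0,0],[0,0,0,0],[0,0,0,0],[0,0,0,0]]])

```text
clock: 67.25
position: [0.5137, -0.183, 0.0952]
orientation: [-0.03, 3.115, 0.106]
ft_force: [-4.0, -3.3, 1.6]
opening: 0.0169
```

Request:
step_arm(commands=[[[0,0,0,0],[0,0,0,0],[0,0,0,0],[0,0,0,0],[0,0,2,0],[0,0,2,0],[0,0,2.5,0],[0,0,2.5,0],[0,0,0,0],[0,0,0,0]]], hand=5)

```text
clock: 68.5
position: [0.5153, -0.1816, 0.1869]
orientation: [-0.028, 3.112, 0.109]
ft_force: [0.2, -0.5, 0.5]
opening: 0.0504
```

Run:
```python
from h import *
c=capture("wrist");pickle.dump(c,open("pics/w13.pkl","wb"))
o=r.get_obs();print(o["position"],o["orientation"])
h=cv2.cvtColor(c["pixels"],cv2.COLOR_RGB2HSV)
m=cv2.inRange(h,(22,130,50),(35,255,255))
n,l,s,ce=cv2.connectedComponentsWithStats(m)
for i in range(1,n):
    if s[i,4]>40: print(s[i],ce[i].round(1))
for th in(0,3.4,8):
    p=np.radians(th);x=-136+62*np.cos(p)-45*np.sin(p);z=67+62*np.sin(p)+45*np.cos(p)
    print(th,rk(x,0,z).round(4),np.round(proj(c,rk(x,0,z),True),1),"mid",np.round(proj(c,rk(-74,0,95.),True),1))
w4=pickle.load(open("pics/w4.pkl","rb"));print("w4 pred",proj(w4,rk(-74,0,112),True))
```

```text
[ 0.51537115 -0.18160758  0.1868825 ] [-0.02763016  3.11180935  0.10936777]
[159 113  51  10 252] [184.5 117.5]
[ 156  126   54   37 1751] [182.9 144.6]
[308 265   8   8  43] [310.9 268.4]
0 [ 0.512  -0.1816  0.112 ] [314.  208.3] mid [313.  201.5]
3.4 [ 0.5092 -0.1817  0.1156] [314.1 206.3] mid [313.  201.5]
8 [ 0.5052 -0.1818  0.1202] [314.4 202.9] mid [313.  201.5]
w4 pred (np.float64(311.1363910786801), np.float64(222.5579868951446))
```

Run:
```python
from h import *
for nm in("w4","w13"):
    c=pickle.load(open(f"pics/{nm}.pkl","rb"));h=cv2.cvtColor(c["pixels"],cv2.COLOR_RGB2HSV)
    m=cv2.inRange(h,(20,100,25),(36,255,255));m[:,:270]=0;m[:,360:]=0
    n,l,s,ce=cv2.connectedComponentsWithStats(m)
    for i in range(1,n):
        if s[i,4]>40: print(nm,s[i],ce[i].round(1))
    print("pred top ±8:",[np.round(proj(c,rk(-74+d,0,112),True),1) for d in(-8,8)], "hinge leaf edge y(-136,z79) ",np.round(proj(c,rk(-136,0,79),True),1),"flap front", np.round(proj(c,rk(-52,-100,79),True),1))
```

```text
w4 [270 111  16   7  41] [277.1 113.7]
w4 [286 112  54   6 146] [311.9 114.7]
w4 [341 113  19   5  47] [349.2 115.9]
w4 [299 199  22  34 430] [309.8 216.5]
w4 [270 324  23   8 160] [281.  327.8]
w4 [330 325  23   7 130] [340.2 327.5]
w4 [272 355  23  10  91] [283.  359.2]
w4 [294 356  58   9 220] [324.3 359.9]
pred top ±8: [array([311.1, 211.7]), array([311.2, 233.2])] hinge leaf edge y(-136,z79)  [310.2 131.1] flap front [194.5 234.2]
w13 [303  35  57  18 299] [339.1  40.2]
w13 [278  44  39   8 105] [297.4  46.9]
w13 [270  53  68  12 369] [300.6  59. ]
w13 [270  94  90  17 596] [304.7 105. ]
w13 [301 188  23  29 374] [312.3 202.5]
w13 [305 264  17  10 133] [313. 268.]
w13 [270 356  35   9 136] [286.6 359.6]
w13 [305 356  55   9 223] [332.4 360.1]
pred top ±8: [array([313.8, 198.1]), array([314.1, 218.2])] hinge leaf edge y(-136,z79)  [311.5 122.6] flap front [201.8 222.1]
```

The knob's lower edge is at row 217 against 218 predicted for shut, so the flap is down. Now the bolt.

Request:
step_arm(commands=[[[-0.6,-4,0,0],[-0.6,-4,0,0],[-0.5,-4,0,0],[0,-4,0,0],[0,-4,0,0],[0,-3,0,0],[0,-1.7,0,0],[0,0,0,0],[0,0,0,0],[0,0,0,0]]], hand=4.5)

```text
clock: 69.8
position: [0.4935, -0.4303, 0.1752]
orientation: [-0.031, 3.124, 0.128]
ft_force: [-0.1, -0.7, -0.2]
opening: 0.0451
```

Run:
```python
from h import *
c=capture("wrist");pickle.dump(c,open("pics/w14.pkl","wb"))
o=r.get_obs();print(o["position"],o["orientation"])
im=c["pixels"].astype(int)
u,v=map(int,proj(c,np.array([.4976,-.428,.127]),True));print("pred",u,v,"rodline",proj(c,np.array([.4976,-.428,.089]),True))
u3=pickle.load(open("pics/w3.pkl","rb"));a=u3["pixels"].astype(int)
def row(im,y,x0,x1): return ''.join('#' if (np.ptp(p)<22 and p.min()>35) else ('k' if p.max()<=40 else '.') for p in im[y,x0:x1])
print("w3");[print(y,row(a,y,285,365)) for y in range(205,246,4)]
print("w14");[print(y,row(im,y,285,365)) for y in range(v-32,v+14,3)]
```

```text
[ 0.49357237 -0.43020612  0.17526406] [-0.03156319  3.12381731  0.12841476]
pred 318 232 rodline (np.float64(314.79117637428163), np.float64(213.85872123811075))
w3
205 .......#########################################################################
209 .......#########################################################################
213 ....############################################################################
217 ....############################################################################
221 ......##########################################################################
225 .......########################################################################k
229 .......#########################################################################
233 .............................#################................................kk
237 ................................###########...................................kk
241 .............................................................................kkk
245 .............................................................................kkk

[... 663 characters left out ...]
####################
224 ...#############################################################################
227 ...#############################################################################
230 ........................##################......................................
233 ..........................###############.....................................kk
236 ............................##########........................................kk
239 ..............................................................................kk
242 ..............................................................................kk
245 .............................................................................kkk
```

Request:
step_arm(commands=[[[0.4,0.2,-1.5,0],[0,0,-1.5,0],[0,0,-1.5,0],[0,0,-0.8,0],[0,0,-0.3,0],[0,0,0,0],[0,0,0,0],[0,0,0,0],[0,0,0,0],[0,0,0,0]]])

```text
clock: 71.1
position: [0.4982, -0.4271, 0.1158]
orientation: [-0.034, 3.123, 0.128]
ft_force: [-0.7, -0.4, 0.3]
opening: 0.0452
```

Request:
step_arm(commands=[[[0,0,0,0],[0,0,0,0],[0,0,0,0],[0,0,0,0],[0,0,0,0],[0,0,0,0],[0,0,0,0],[0,0,0,0],[0,0,0,0],[0,0,0,0]]], hand=0, newtons=15)

```text
clock: 72.35
position: [0.4983, -0.4275, 0.116]
orientation: [-0.034, 3.123, 0.126]
ft_force: [-0.8, -1.0, -0.3]
opening: 0.0135
```

Request:
step_arm(commands=[[[0,0.5,0,0],[0,0.5,0,0],[0,0.5,0,0],[0,0.5,0,0],[0,0.5,0,0],[0,0.5,0,0],[0,0.3,0,0],[0,0,0,0],[0,0,0,0],[0,0,0,0]]])

```text
clock: 73.6
position: [0.4975, -0.3926, 0.1159]
orientation: [-0.035, 3.124, 0.125]
ft_force: [-1.6, -2.4, 0.2]
opening: 0.0135
```

Request:
step_arm(commands=[[[0,0.3,0,0],[0,0.3,0,0],[0,0.3,0,0],[0,0.3,0,0],[0,0.3,0,0],[0,0.3,0,0],[0,0,0,0],[0,0,0,0],[0,0,0,0],[0,0,0,0]]])

```text
clock: 74.85
position: [0.4975, -0.3906, 0.1159]
orientation: [-0.036, 3.119, 0.078]
ft_force: [-1.3, -3.8, -0.9]
opening: 0.0132
```

The motion stalled after about 37 mm, at the end stop. Release, back off and check.

Request:
step_arm(commands=[[[0,0,0,0],[0,0,0,0],[0,0,0,0],[0,0,0,0],[0,0,2,0],[0,0,2,0],[0,0,2,0],[0,0,0,0],[0,0,0,0],[0,0,0,0]]], hand=4.5)

```text
clock: 76.1
position: [0.4985, -0.389, 0.1814]
orientation: [-0.035, 3.117, 0.08]
ft_force: [-0.1, -0.5, -0.0]
opening: 0.0452
```

Run:
```python
from h import *
c=capture("wrist");pickle.dump(c,open("pics/w15.pkl","wb"))
o=r.get_obs();print(o["position"],o["orientation"])
im=c["pixels"].astype(int)
for y in(-.390,-.399):print("pred",proj(c,np.array([.4976,y,.127]),True))
def row(im,y,x0,x1): return ''.join('#' if (np.ptp(p)<22 and p.min()>35) else ('k' if p.max()<=40 else '.') for p in im[y,x0:x1])
[print(y,row(im,y,285,420)) for y in range(190,246,3)]
print("keeper",[np.round(proj(c,np.array([.495,y,.099]),True)) for y in(-.345,-.332)])
```

```text
[ 0.49838551 -0.38895396  0.181247  ] [-0.0353806   3.11742853  0.08077815]
pred (np.float64(315.3742185486179), np.float64(221.38429886305875))
pred (np.float64(302.35374262611293), np.float64(221.30989762935528))
190 ###########################################################.......................#############........................................
193 ###########################################################.......................################.....................................
196 ###########################################################........................################....................................
199 #################################################################..#..#######################################..........................
202 #############################################################################################################..........................
205 #############################################################################################################..........................
208 #########################################
[... 1124 characters left out ...]
.......................................k..k.k.............................................
235 ..............................................................................kkkkk.k..kk.k............................................
238 ..............................................................................kkkkkk..k..kk............................................
241 .............................................................................kkkkkkkkk...k..k..k.......................................
244 ..............................................................................kkkkkkkkk.....kk..k......................................
keeper [array([371., 206.]), array([387., 206.])]
```

The rod now shows about 7 mm beyond the keeper and the knob has travelled 38 mm, so the bolt is home. Retreat and do a last numeric check from the top camera.

Request:
step_arm(commands=[[[-0.5,3,3,0],[-0.5,5,3,0],[-1,5,3,0],[-1,6,2,0],[-1,6,0,0],[-1,6,0,0],[-1,6,0,0],[-1,6,0,0],[-1,6,0,0],[0,6,0,0]]])

```text
clock: 77.4
position: [0.4126, 0.1706, 0.2882]
orientation: [-0.022, 3.121, 0.087]
ft_force: [1.7, 0.1, 0.0]
opening: 0.0448
```

Request:
step_arm(commands=[[[-1,5,0,0],[-1,5,0,0],[0,5,0,0],[0,5,0,0],[0,0,0,0],[0,0,0,0],[0,0,0,0],[0,0,0,0],[0,0,0,0],[0,0,0,0]]])

```text
clock: 78.65
position: [0.3891, 0.3769, 0.2849]
orientation: [-0.026, 3.126, 0.081]
ft_force: [-0.4, -0.0, -0.7]
opening: 0.0449
```

Run:
```python
from h import *
a=pickle.load(open("pics/top0.pkl","rb"))["pixels"].astype(int);t=capture("top");b=t["pixels"].astype(int)
d=np.abs(a-b).max(-1)>45
for n,(x0,y0,x1,y1) in dict(gauge=(465,180,500,240),driver=(270,132,290,180),pencil=(163,218,183,268),flap=(326,224,432,254),bolt=(424,228,468,248)).items(): print(n,d[y0:y1,x0:x1].sum(),(x1-x0)*(y1-y0))
h=cv2.cvtColor(t["pixels"],cv2.COLOR_RGB2HSV)
for im in(a,b):
    hh=cv2.cvtColor(im.astype(np.uint8),cv2.COLOR_RGB2HSV);m=cv2.inRange(hh,(20,130,60),(32,255,255));m[:224]=0;m[256:]=0;m[:,:326]=0;m[:,470:]=0
    n,l,s,ce=cv2.connectedComponentsWithStats(m);print([(s[i].tolist(),ce[i].round(1).tolist()) for i in range(1,n) if s[i,4]>8])
g=(np.ptp(b,axis=-1)<28)&(b.min(-1)>70)
for nm,y in(("A",124),("B",62),("C",0),("S",-62)):
    u=int(proj(t,rk(50,y,47))[0]);ys,xs=np.where(g[170:212,u-8:u+9]);cu=xs.mean()+u-8
    print(nm,[(RZ.T@(onz(t,(cu,v),.048)[:2]-O)).round(4).tolist() for v in(ys.min()+169.5,ys.max()+170.5)])
o=r.get_obs();print(o["position"],o["ft_force"],o["clock"])
```

```text
gauge 0 2100
driver 0 960
pencil 438 1000
flap 7 3180
bolt 8 880
[]
[]
A [[0.1229, 0.1258], [0.0226, 0.1268]]
B [[0.1118, 0.0657], [0.0117, 0.0672]]
C [[0.126, 0.0022], [0.022, 0.0044]]
S [[0.1185, -0.0591], [0.0147, -0.0564]]
[0.38905406 0.37698328 0.2849301 ] [ 0.30833887  0.71743741 -0.44139975] 78.7
```

```bash
python3 -c "
from cell import r
print(r.sign_off())"
```

```text
the job is handed in; nothing more can be done
None
```

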